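Set up two maquettes for the studio review

ROBOT

A 6-joint arm with a two-finger parallel gripper is mounted at the origin on the work surface. World frame = base frame: x ahead of the robot, y to its left, z up, the work surface at z = 0. Lengths are in m, angles in rad, forces in N, time in s.
With the tool pointing down it reaches from about 0.35 to 0.775 m from the base axis. Payload 5.5 kg.
Tool frame: the origin (TCP) lies midway between the tips of the shut fingers; the grasp point (between the pads) lies 19 mm behind it; z points along the fingers, y is the line along which they close (so a half turn about z gives the same grasp; the last joint's range is limited). The gripper opens to 85 mm and grips with 20 to 120 N. Pads are 22 mm wide; open, the fingers measure 114 mm over their backs; the gripper's body (76 mm by 85 mm) begins 54 mm behind the grasp point. The pads swing forward as they close: fully open they stand 13 mm farther back than shut.
Start: joints at [1.206, 0.313, 0.046, 1.304, 0, 1.431], TCP at [0.128, 0.561, 0.231] pointing down, gripper open.
Joint ranges: [-2.76, 2.76], [-0.86, 1.69], [-1.03, 1.26], [-2.2, 2.34], [-1.47, 1.5], [-3.14, 3.14]. Speed limits (rad/s): [2.57, 2.57, 3.14, 3.14, 3.14, 3.14].

INTERFACE

Orientations are given as a unit quaternion [w, x, y, z].
In Python, from workcell import env gives the robot as it stands. The module is installed in compiled form; this text tells all that it offers.
- The arm moves only by the tool servo_tool, never from a script. Its argument "increments" is a list of rows, each an object of numbers: "grip": the closure, from 0 (fully open) to 1 (shut); "x", "y", "z": the shift along the tool's x, y, z in mm; "roll": the turn about the tool's z in degrees. In form: [{"grip": .., "x": .., "y": .., "z": .., "roll": ..}, ...]. A call has 1 to 5 rows; each row shifts and turns the commanded pose from where the row before left it, along the tool's axes as they then stand; what a row does not reach is not made up. A row lasts 1/12 s, in which the tool goes at most 41.7 mm and 7.16 degrees, less where a joint would pass 70% of its speed; a pose out of reach is approached as far as the arm can. A call is refused whole if a number of a shift passes 41.7 or a number of a turn 7.16, either way. A call with a gripper value outside its range is refused whole. The fingers move at their own pace and stop on an object; "grip_force" is the grip in N (left out, the last holds). Time passes only in rows, so rows that do not move let the fingers close. It gives the time, the measured TCP pose, the force, the opening and the grip force at its end, in the units of the state.
- env.get_state(): the state, without advancing time (a new reading comes with each control period).
- env.read_camera(name): name is "scene" or "side" or "wrist"; returns the picture (420x560x3 uint8, red, green, blue); there is no depth.
- env.get_calibration(name): a dict with "vertical_fov" (degrees; the focal length in pixels is half the picture's height over the tangent of half this angle, whatever the lens; pixels are square), "cx", "cy" (the principal point, pixels), "rvec" (rotation vector, rad) and "tvec" (3), from world to camera coordinates, as OpenCV has them; the wrist camera has in their place "tool_from_camera" (4x4, takes a point from camera to tool coordinates, whose origin is the TCP and whose axes are the flange's). Camera axes: x right, y down, z forward; pixel columns grow to the right and rows downward; lengths in m; the calibration is good to about 2 mm. A picture is of the moment at which its call begins: read the wrist's pose just before it. get_calibration takes no time and is no camera call.
- env.hand_in(): hands the job in; it is judged then, once.
The state is a dict: "clock": time; "joint_pos": joint angles; "qvel": joint speeds; "tau": joint torques, N m; "tcp_pos": TCP position; "orientation": TCP orientation; "wrist_force": force on the tool from outside, world axes, zero at the start; "ft_torque": the same for the moment, N m; "finger_gap": finger opening in m; "grip_force": force on a finger pad.
Only numpy, scipy, OpenCV 4.12 (cv2) and the standard library are available. Lean on these libraries where they do the work, as an engineer would, in place of code of your own. Each camera call takes 0.05 s, during which the arm holds its last target. There are 200 camera calls.

TASK

Lay out the two maquettes for the review. On the middle of the round turntable build a stepped plinth, the largest wooden block first, then the middle-sized one, then the smallest, all lying flat, each centred on the one below with its long sides parallel to it, and then stand the turned figure upright in the middle on top. Stand the wooden arch upright in the middle of the square white board, at any time, and do not knock over the white glue bottle.

Things in the scene. Friction and masses are not known exactly. Their poses are not given: they have to be found in the camera images.
- large_mid (a point): Largest of three pale laminated-plywood blocks, 100 x 60 x 30 mm high, loose, lying flat on the table. The point is its centre, 15 mm above its underside; x along the 100 mm side, y along the 60 mm side, z up. 80 to 170 g.
- middle_mid (a point): Middle-sized pale plywood block, 76 x 48 x 30 mm high, loose, lying flat. The point is its centre, 15 mm above its underside; x along the 76 mm side, y along the 48 mm side, z up. 50 to 105 g.
- small_mid (a point): Smallest pale plywood block, 54 x 36 x 30 mm high, loose, lying flat. The point is its centre, 15 mm above its underside; x along the 54 mm side, y along the 36 mm side, z up. 28 to 56 g.
- figure_mid (a point): Small turned wooden figure, round, standing upright, 80 mm high: foot 32 mm across and 8 mm thick, straight body 24 mm across from 14 to 52 mm up, thin neck, round head 24 mm across. The point is on its axis, 40 mm above its underside; z up along the axis. 28 to 56 g.
- arch_mid (a point): Wooden arch (a little bridge), standing on its two feet: 80 mm long, 30 mm thick, 50 mm high; the opening under it is 30 mm wide and 18 mm high, solid above that. The point is at the middle, 25 mm above its underside; x along the 80 mm length, y across the 30 mm thickness, z up. 49 to 98 g.
- turntable_top (a point): Round metal modelling turntable, 170 mm across and 40 mm high, standing on the table, locked: it neither turns nor moves. The point is the middle of its flat top face, z up.
- board_top (a point): Square white mounting board, 130 x 130 x 18 mm, lying on the table, fixed. The point is the middle of its top face, x and y along its edges, z up.
- glue_mid (a point): White glue bottle standing upright beyond the loose pieces, 48 mm across, 130 mm high, loose, not to be knocked over. The point is on its axis 65 mm above the table, z up.
Things that resemble listed ones, but are neither listed nor needed, are in the scene too. Leave any orange or pink look-alike of the part that bears arch_mid alone.

How it is judged:
By the outcome, as a careful person would: the job done as asked, in the order asked, and still so for the second after the job is handed in, with the robot touching nothing.
It also fails if it takes over 144 s, if anything falls off the work surface, if the arm or the gripper's body presses on something with over 40 N, if the wrist force passes 120 N, or if a joint passes its speed limit or range.

## Working session

There is one attempt and no reset: what is moved stays moved. The work goes in short steps, Python scripts to look and compute and a tool call to move; the robot and the scene stay as the last step left them, time stands still between calls to the robot, and variables do not carry over. Pictures are saved under pics/ and viewed, at most 14 in all, crops included, and the job is handed in when it is done.

Besides the shell and the picture viewer there is one more tool, called after "Request:" by a JSON object that holds its "api" and its "payload". servo_tool: Moves the arm, as the interface text tells. Its arguments: {"type":"object","properties":{"increments":{"type":"array"},"grip_force":{"type":"number"}},"required":["increments"]}

```bash
mkdir -p pics; python3 - <<'E'
from workcell import env
import cv2,numpy as np
for n in ("scene","side","wrist"):
    s=env.get_state()
    im=env.read_camera(n); cv2.imwrite(f"pics/{n}0.png",im[:,:,::-1])
    c=env.get_calibration(n); print(n,{k:np.round(v,4).tolist() for k,v in c.items()})
print(s["clock"],s["tcp_pos"],s["orientation"],s["finger_gap"])
E
```

```text
scene {'vertical_fov': 55.2795, 'cx': 285.504, 'cy': 207.6487, 'rvec': [1.3774, 2.0781, -0.9318], 'tvec': [0.2038, -0.2952, 1.387]}
side {'vertical_fov': 45.2499, 'cx': 275.6503, 'cy': 202.1559, 'rvec': [0.5606, -2.7353, 1.0814], 'tvec': [0.515, 0.2147, 0.9737]}
wrist {'vertical_fov': 64.3917, 'cx': 275.1604, 'cy': 212.2087, 'tool_from_camera': [[-0.0016, -0.9447, -0.3279, 0.0848], [1.0, -0.0017, 0.0001, 0.0002], [-0.0007, -0.3279, 0.9447, -0.142], [0.0, 0.0, 0.0, 1.0]]}
0.1 [0.12803127 0.56009478 0.23049165] [-1.91239263e-04  1.12169613e-01  9.93688729e-01 -8.06920883e-04] 0.08550841702419074
```

View pics/scene0.png

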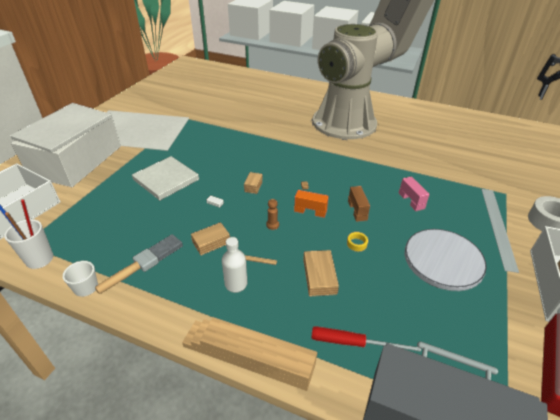

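View pics/side0.png

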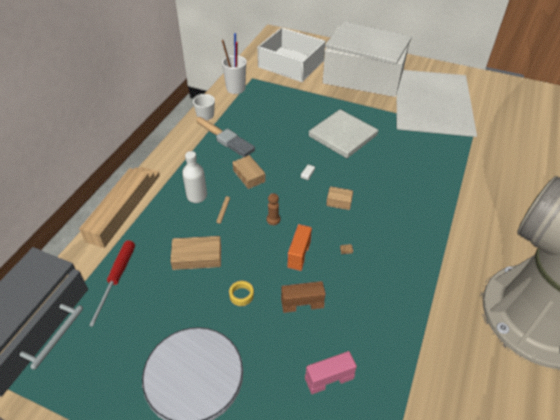

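View pics/wrist0.png

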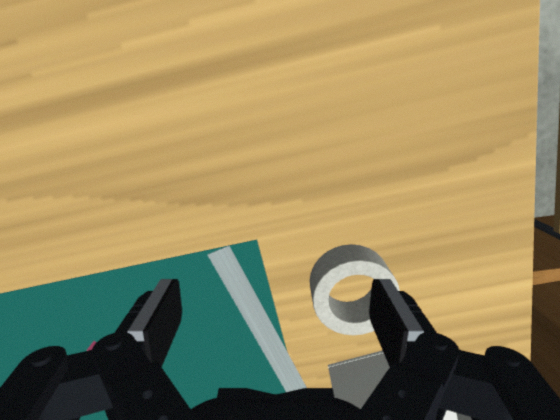

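The scene view shows these candidates:
- **Large block:** (321,272).
- **Middle block:** (211,238).
- **Small block:** (254,182). The chip at (305,184) and stick at (262,260) are distractors.
- **Figure:** (272,214).
- **Arch:** the brown one at (359,202). The orange (311,203) and pink (413,193) ones are look-alikes to leave alone.
- **Turntable:** (445,258). The yellow ring at (358,241) is not it.
- **Board:** (166,177). The paper at (150,130) is not it.
- **Glue:** (234,268).

The side view shows the same things: large (196,252), middle (248,171), small (340,198), figure (273,209), arch (303,296), turntable (193,373), board (343,132), glue (195,180).

```bash
cat > h.py <<'E'
from workcell import env
import cv2,numpy as np
from scipy.spatial.transform import Rotation as Ro
def Rq(q): return Ro.from_quat([q[1],q[2],q[3],q[0]]).as_matrix()
def cam(n,s=None):
    c=env.get_calibration(n); f=210/np.tan(np.radians(c["vertical_fov"])/2)
    K=np.array([[f,0,c["cx"]],[0,f,c["cy"]],[0,0,1]])
    if n=="wrist":
        T=np.array(c["tool_from_camera"]); R=Rq(s["orientation"])
        return K,R@T[:3,:3],R@T[:3,3]+s["tcp_pos"]
    R=cv2.Rodrigues(np.array(c["rvec"],float))[0]
    return K,R.T,-R.T@np.array(c["tvec"])
def rays(C,uv):
    K,R,o=C; uv=np.atleast_2d(uv).astype(float)
    d=np.c_[uv,np.ones(len(uv))]@np.linalg.inv(K).T@R.T
    return o,d/np.linalg.norm(d,axis=1)[:,None]
def onz(C,uv,z):
    o,d=rays(C,uv); return (o+d*((z-o[2])/d[:,2])[:,None])[:,:2]
def tri(C1,p1,C2,p2):
    o1,d1=rays(C1,p1);o2,d2=rays(C2,p2);d1,d2=d1[0],d2[0]
    t=np.linalg.lstsq(np.c_[d1,-d2],o2-o1,rcond=None)[0]
    a,b=o1+t[0]*d1,o2+t[1]*d2
    return (a+b)/2,np.linalg.norm(a-b)
def fg(im):
    """not the teal mat"""
    h=cv2.cvtColor(im,cv2.COLOR_RGB2HSV)
    m=~((h[...,0]>75)&(h[...,0]<100)&(h[...,1]>90))
    return cv2.morphologyEx(m.astype(np.uint8),cv2.MORPH_OPEN,np.ones((3,3)))
def comp(m,p):
    n,l=cv2.connectedComponents(m); k=l[p[1],p[0]]; assert k
    return (l==k).astype(np.uint8)
def cont(m): return max(cv2.findContours(m,cv2.RETR_EXTERNAL,cv2.CHAIN_APPROX_NONE)[0],key=cv2.contourArea)[:,0]
def rect(P):
    """centre, long, short (mm), yaw deg of the long side"""
    (c,(w,h),a)=cv2.minAreaRect((np.array(P)*1000).astype(np.float32))
    if w<h: w,h,a=h,w,a+90
    return np.round(c,1),round(w,1),round(h,1),round((a+90)%180-90,1)
def snap(n,name):
    s=env.get_state(); im=env.read_camera(n)
    cv2.imwrite(f"pics/{name}.png",im[:,:,::-1]); return s,im,cam(n,s)
def go(s,x,y,z,yaw=None):
    """shift needed in tool axes mm (for present tool axes), tool y-axis yaw deg (mod 180)"""
    R=Rq(s["orientation"]); d=R.T@(np.array([x,y,z])-s["tcp_pos"])*1000
    print("tool shift",d.round(1), "tool y yaw",np.degrees(np.arctan2(R[1,1],R[0,1])).round(1))
    if yaw is not None:
        y0=np.degrees(np.arctan2(R[1,1],R[0,1])); dr=-((yaw-y0+90)%180-90)
        R2=R@Ro.from_euler('z',dr,degrees=True).as_matrix()
        print("roll",round(dr,1),"shift after roll",(R2.T@(np.array([x,y,z])-s["tcp_pos"])*1000).round(1),"j6",s["joint_pos"][5].round(2))
E
python3 - <<'E'
from h import *
S,D=cv2.imread("pics/scene0.png")[:,:,::-1],cv2.imread("pics/side0.png")[:,:,::-1]
CS,CD=cam("scene"),cam("side"); ms,md=fg(S),fg(D)
obj=dict(large=((321,272),(196,252),15),middle=((211,238),(248,171),15),small=((254,182),(340,198),15),figure=((272,220),(273,214),40),
 arch=((359,202),(303,296),25),orange=((311,203),(300,246),25),pink=((413,193),(330,373),25),turn=((445,258),(193,373),20),board=((166,177),(343,132),9),glue=((234,272),(195,185),65),ring=((352,247),(233,300),5))
for k,(a,b,z) in obj.items():
    try:
        ca,cb=cont(comp(ms,a)),cont(comp(md,b))
        M=lambda c:(lambda m:(m["m10"]/m["m00"],m["m01"]/m["m00"]))(cv2.moments(c))
        P,e=tri(CS,M(ca),CD,M(cb))
        print(k,(P*1000).round(1),"gap",round(e*1000,1),"S",rect(onz(CS,ca,z/1000)),"D",rect(onz(CD,cb,z/1000)))
    except Exception as ex: print(k,repr(ex))
E
```

```text
large [681.2 142.   14.3] gap 2.2 S (array([677. , 139.4]), 127.7, 68.3, 27.3) D (array([682.2, 142.7]), 107.4, 88.3, 27.3)
middle [ 633.5 -153.9  -24.4] gap 127.4 S (array([709.9, -74.2]), 211.5, 127.5, 69.4) D (array([ 674.1, -305.3]), 2051.7, 1502.2, 23.2)
small [ 454.  -128.6   14.6] gap 3.7 S (array([ 450.8, -130.9]), 96.0, 50.3, 10.3) D (array([ 454.6, -126.7]), 71.5, 60.8, -79.8)
figure [573.5 -17.7  34.3] gap 3.6 S (array([572.5, -19.1]), 115.2, 30.5, 24.5) D (array([572.8, -14.9]), 98.3, 30.4, -66.8)
arch [435.1 160.7  25.9] gap 0.9 S (array([430.4, 158. ]), 141.1, 55.3, 30.7) D (array([434.1, 161. ]), 90.6, 65.2, 30.8)
orange [483.6  49.7  28.4] gap 9.1 S (array([463.2,  41. ]), 142.5, 88.2, 17.9) D (array([485.2,  50. ]), 125.3, 43.4, -83.4)
pink [336.7 283.9  26.1] gap 1.6 S (array([332.7, 280.9]), 134.4, 82.0, 44.4) D (array([336.2, 284. ]), 96.8, 53.5, 43.1)
turn [549.7 383.5  29.7] gap 1.7 S (array([532.8, 382.1]), 187.6, 174.0, -5.7) D (array([557.1, 373. ]), 175.4, 166.0, 23.2)
board [ 521.9 -366.8    6.8] gap 3.6 S (array([ 518.1, -369.8]), 159.4, 145.3, 69.2) D (array([ 522.4, -364.9]), 156.3, 149.2, 69.3)
glue [ 633.5 -153.9  -24.4] gap 127.4 S (array([748.8, -48.2]), 195.6, 118.0, 69.4) D (array([ 650.3, -247.3]), 1929.9, 1413.0, 23.2)
ring [552.  190.5   9.4] gap 3.3 S (array([545.3, 189.1]), 68.1, 50.0, 15.8) D (array([554.3, 188.9]), 63.3, 51.9, -65.2)
```

Request:
{"api": "servo_tool", "payload": {"increments": [{"x": -35,"y": -6},{"x": -35,"y": -6},{"x": -35,"y": -6},{"x": -35,"y": -6},{"x": -35,"y": -6}]}}

```text
invalid input at $.increments[0]: expected keys grip, x, y, z, roll
```

Request:
{"api": "servo_tool", "payload": {"increments": [{"x": -35,"y": -6},{"x": -35,"y": -6},{"x": -35,"y": -6},{"x": -35,"y": -6},{"x": -35,"y": -6}]}}

```text
invalid input at $.increments[0]: expected keys grip, x, y, z, roll
```

Request:
{"api": "servo_tool", "payload": {"increments": [{"x": -35,"y": -6},{"x": -35,"y": -6},{"x": -30,"y": -6},{},{}]}}

```text
invalid input at $.increments[0]: expected keys grip, x, y, z, roll
```

```bash
python3 - <<'E'
from h import *
s,im,C=snap("wrist","w1"); print(s["clock"],s["tcp_pos"],s["wrist_force"])
m=fg(im)
K,R,o=C
p=K@R.T@(np.array([.55,.383,.04])-o); p=(p[:2]/p[2]).astype(int); print(p)
c=cont(comp(m,tuple(p))); h=cv2.convexHull(c)
print("area",cv2.contourArea(c)); 
P=onz(C,h[:,0],.04)*1000; print(cv2.minEnclosingCircle(P.astype(np.float32)),cv2.fitEllipse(P.astype(np.float32)))
CS,CD=cam("scene"),cam("side")
P,e=tri(CS,(211,238),CD,(248,172));print("middle",P,e)
P,e=tri(CS,(234,268),CD,(195,180));print("glue",P,e, onz(CS,(234,288),.0),onz(CD,(196,200),0))
go(s,.6812,.142,.16,27.3+90)
E
```

```text
0.15 [0.12803051 0.56017086 0.23060889] [ 0.57168178 -0.39399535  0.98219968]
[222 482]Traceback (most recent call last):
  File "<stdin>", line 6, in <module>
  File "h.py", line 30, in comp
    n,l=cv2.connectedComponents(m); k=l[p[1],p[0]]; assert k
                                      ~^^^^^^^^^^^
IndexError: index 482 is out of bounds for axis 0 with size 420
```

View pics/w1.png

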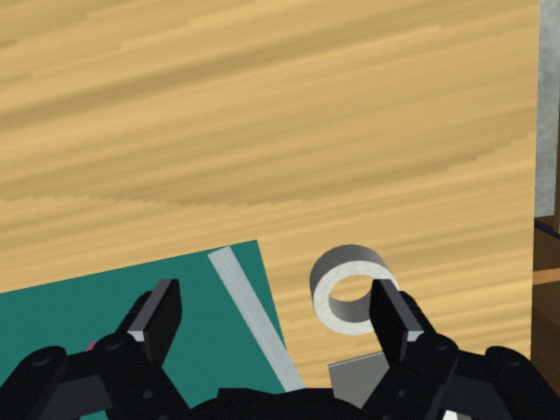

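The calls were refused because every row needs all five keys. The picture is the same start view as before.

Request:
{"api": "servo_tool", "payload": {"increments": [{"grip": 0,"x": -35,"y": -6,"z": 0,"roll": 0},{"grip": 0,"x": -35,"y": -6,"z": 0,"roll": 0},{"grip": 0,"x": -35,"y": -6,"z": 0,"roll": 0},{"grip": 0,"x": -35,"y": -6,"z": 0,"roll": 0},{"grip": 0,"x": -35,"y": -6,"z": 0,"roll": 0}]}}

```text
clock: 0.62
tcp_pos: [0.2933, 0.4915, 0.2312]
orientation: [-0.0, 0.112, 0.994, -0.0]
wrist_force: [-0.5, -0.3, -0.5]
finger_gap: 0.0853
grip_force: 0.0
```

Request:
{"api": "servo_tool", "payload": {"increments": [{"grip": 0,"x": -35,"y": -6,"z": 0,"roll": 0},{"grip": 0,"x": -35,"y": -6,"z": 0,"roll": 0},{"grip": 0,"x": -35,"y": -6,"z": 0,"roll": 0},{"grip": 0,"x": -35,"y": -6,"z": 0,"roll": 0},{"grip": 0,"x": -35,"y": -6,"z": 0,"roll": 0}]}}

```text
clock: 1.03
tcp_pos: [0.4574, 0.423, 0.2311]
orientation: [-0.0, 0.112, 0.994, -0.0]
wrist_force: [-0.1, 0.2, 0.2]
finger_gap: 0.0851
grip_force: 0.0
```

Request:
{"api": "servo_tool", "payload": {"increments": [{"grip": 0,"x": -35,"y": -6,"z": 0,"roll": 0},{"grip": 0,"x": -35,"y": -6,"z": 0,"roll": 0},{"grip": 0,"x": -30,"y": -6,"z": 0,"roll": 0},{"grip": 0,"x": 0,"y": 0,"z": 0,"roll": 0},{"grip": 0,"x": 0,"y": 0,"z": 0,"roll": 0}]}}

```text
clock: 1.45
tcp_pos: [0.5509, 0.3828, 0.2301]
orientation: [-0.001, 0.114, 0.994, -0.0]
wrist_force: [0.7, -0.0, -0.1]
finger_gap: 0.0854
grip_force: 0.0
```

```bash
python3 - <<'E'
from h import *
s,im,C=snap("wrist","w2"); print(s["clock"],s["tcp_pos"],s["wrist_force"])
CS,CD=cam("scene"),cam("side")
P,e=tri(CS,(211,238),CD,(248,172));print("middle",P,e)
P,e=tri(CS,(234,268),CD,(195,180));print("glue",P,e, onz(CS,(234,288),.0),onz(CD,(196,200),0))
go(s,.6812,.142,.16,27.3+90)
m=fg(im)
K,R,o=C
p=K@R.T@(np.array([.55,.383,.04])-o); p=(p[:2]/p[2]).astype(int); print(p)
c=cont(comp(m,tuple(p))); h=cv2.convexHull(c)
print("area",cv2.contourArea(c)); 
P=onz(C,h[:,0],.04)*1000; print(cv2.minEnclosingCircle(P.astype(np.float32)),cv2.fitEllipse(P.astype(np.float32)))
E
```

```text
1.45 [0.55087468 0.38284164 0.23012846] [ 0.71417529 -0.00774699 -0.11544892]
middle [ 0.68480976 -0.12346796  0.01531338] 0.0045369494381705
glue [ 0.76808569 -0.01755335  0.04969573] 0.002026855075316201 [[ 0.77963945 -0.01581456]] [[ 0.76322411 -0.00084386]]
tool shift [-181.5 -205.1   70.1] tool y yaw 76.9
roll -40.4 shift after roll [  -5.4 -273.8   70.1] j6 0.72
[274 183]
area 20650.5
((548.4115600585938, 381.4144592285156), 84.50630950927734) ((548.2930908203125, 381.3311462402344), (167.76576232910156, 168.60983276367188), 71.49347686767578)
```

View pics/w2.png

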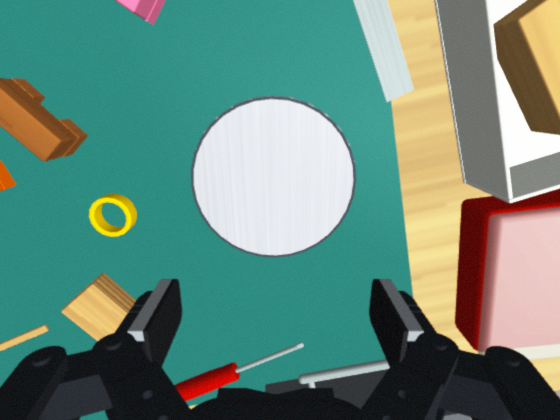

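The turntable is at (273,176) px. It measures 168.5 mm across with its centre at (548,381) mm, which fits the 170 mm given. Next I go above the large block.

Request:
{"api": "servo_tool", "payload": {"increments": [{"grip": 0,"x": 0,"y": 0,"z": 0,"roll": -7},{"grip": 0,"x": 0,"y": 0,"z": 0,"roll": -7},{"grip": 0,"x": 0,"y": 0,"z": 0,"roll": -7},{"grip": 0,"x": 0,"y": 0,"z": 0,"roll": -7},{"grip": 0,"x": 0,"y": 0,"z": 0,"roll": -7}]}}

```text
clock: 1.92
tcp_pos: [0.5477, 0.3853, 0.2316]
orientation: [-0.0, -0.196, 0.981, 0.0]
wrist_force: [0.3, 0.4, 0.6]
finger_gap: 0.0856
grip_force: 0.0
```

Request:
{"api": "servo_tool", "payload": {"increments": [{"grip": 0,"x": 0,"y": 0,"z": 0,"roll": -5},{"grip": 0,"x": -1,"y": -40,"z": 0,"roll": 0},{"grip": 0,"x": -1,"y": -40,"z": 0,"roll": 0},{"grip": 0,"x": -1,"y": -40,"z": 0,"roll": 0},{"grip": 0,"x": -1,"y": -40,"z": 0,"roll": 0}]}}

```text
clock: 2.33
tcp_pos: [0.6249, 0.2441, 0.2318]
orientation: [0.0, -0.236, 0.972, 0.0]
wrist_force: [0.2, -0.4, -0.2]
finger_gap: 0.0853
grip_force: 0.0
```

Request:
{"api": "servo_tool", "payload": {"increments": [{"grip": 0,"x": -1,"y": -40,"z": 15,"roll": 0},{"grip": 0,"x": 0,"y": -40,"z": 15,"roll": 0},{"grip": 0,"x": 0,"y": -33,"z": 10,"roll": 0},{"grip": 0,"x": 0,"y": 0,"z": 0,"roll": 0},{"grip": 0,"x": 0,"y": 0,"z": 0,"roll": 0}]}}

```text
clock: 2.75
tcp_pos: [0.6766, 0.1445, 0.191]
orientation: [-0.001, -0.234, 0.972, 0.0]
wrist_force: [-0.1, 0.5, 0.3]
finger_gap: 0.0855
grip_force: 0.0
```

```bash
cat >> h.py <<'E'
def top(C,im,xyz,zt,show=None):
    """rect of top face: pixels like the brightest-ish top colour at the seed point"""
    K,R,o=C; p=K@R.T@(np.array(xyz)-o); p=(p[:2]/p[2]).round().astype(int)
    m=comp(fg(im),p); lab=cv2.cvtColor(cv2.GaussianBlur(im,(5,5),0),cv2.COLOR_RGB2LAB).astype(float)
    patch=lab[p[1]-8:p[1]+9,p[0]-8:p[0]+9].reshape(-1,3); med=np.median(patch,0)
    t=(m>0)&(abs(lab[...,0]-med[0])<25)
    t=comp(cv2.morphologyEx(t.astype(np.uint8),cv2.MORPH_CLOSE,np.ones((7,7))),p)
    t=cv2.morphologyEx(t,cv2.MORPH_OPEN,np.ones((7,7)))
    print("seed",p,"full",rect(onz(C,cont(m),zt)),"top",rect(onz(C,cont(t),zt)))
    v=im[:,:,::-1].copy(); cv2.drawContours(v,[cont(t)[:,None]],-1,(0,0,255),1)
    if show: cv2.imwrite(f"pics/{show}.png",v)
    return rect(onz(C,cont(t),zt))
E
python3 - <<'E'
from h import *
s,im,C=snap("wrist","w3"); print(s["clock"],s["tcp_pos"])
(c,w,h,a)=top(C,im,(.6812,.142,.03),.03,"w3c")
go(s,c[0]/1000,c[1]/1000,.0,a+90)
E
```

```text
2.75 [0.67659459 0.14452024 0.19099416]
seed [270 195] full (array([678.2, 140.2]), 102.2, 60.5, 27.0) top (array([679.5, 141.1]), 96.6, 56.9, 27.0)
tool shift [ -1.4  -4.6 191. ] tool y yaw 117.0
roll 0.0 shift after roll [ -1.4  -4.6 191. ] j6 -0.38
```

View pics/w3c.png

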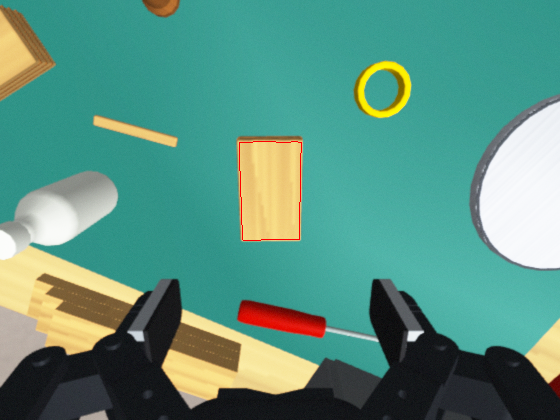

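Request:
{"api": "servo_tool", "payload": {"increments": [{"grip": 0,"x": -1.4,"y": -4.6,"z": 35,"roll": 0},{"grip": 0,"x": 0,"y": 0,"z": 40,"roll": 0},{"grip": 0,"x": 0,"y": 0,"z": 40,"roll": 0},{"grip": 0,"x": 0,"y": 0,"z": 40,"roll": 0},{"grip": 0,"x": 0,"y": 0,"z": 25,"roll": 0}]}}

```text
clock: 3.22
tcp_pos: [0.6776, 0.1446, 0.009]
orientation: [-0.002, -0.236, 0.972, 0.001]
wrist_force: [-0.0, 0.1, -0.2]
finger_gap: 0.0853
grip_force: 0.0
```

Request:
{"api": "servo_tool", "payload": {"increments": [{"grip": 0,"x": 0,"y": 0,"z": 9,"roll": 0},{"grip": 0,"x": 0,"y": 0,"z": 0,"roll": 0},{"grip": 1,"x": 0,"y": 0,"z": 0,"roll": 0},{"grip": 1,"x": 0,"y": 0,"z": 0,"roll": 0},{"grip": 1,"x": 0,"y": 0,"z": 0,"roll": 0}], "grip_force": 40}}

```text
clock: 3.63
tcp_pos: [0.6832, 0.1427, 0.0067]
orientation: [0.003, -0.235, 0.972, -0.0]
wrist_force: [1.1, 0.2, -0.9]
finger_gap: 0.059
grip_force: 44.4
```

Request:
{"api": "servo_tool", "payload": {"increments": [{"grip": 1,"x": 0,"y": 0,"z": 0,"roll": 0},{"grip": 1,"x": 0,"y": 0,"z": 0,"roll": 0},{"grip": 1,"x": 0,"y": 0,"z": 0,"roll": 0},{"grip": 1,"x": 0,"y": 0,"z": 0,"roll": 0},{"grip": 1,"x": 0,"y": 0,"z": 0,"roll": 0}]}}

```text
clock: 4.05
tcp_pos: [0.6832, 0.1426, 0.0066]
orientation: [0.003, -0.235, 0.972, 0.0]
wrist_force: [0.4, 2.9, 7.1]
finger_gap: 0.0593
grip_force: 45.4
```

Request:
{"api": "servo_tool", "payload": {"increments": [{"grip": 1,"x": 0,"y": 0,"z": -20,"roll": 0},{"grip": 1,"x": 0,"y": 0,"z": -30,"roll": 0},{"grip": 1,"x": 0,"y": 0,"z": -40,"roll": 0},{"grip": 1,"x": 0,"y": 0,"z": -40,"roll": 0},{"grip": 1,"x": 0,"y": 0,"z": 0,"roll": 0}]}}

```text
clock: 4.47
tcp_pos: [0.6859, 0.1422, 0.1444]
orientation: [0.008, -0.234, 0.972, -0.001]
wrist_force: [0.7, 1.0, 0.5]
finger_gap: 0.0592
grip_force: 44.5
```

```bash
python3 - <<'E'
from h import *
s=env.get_state();print(s["tcp_pos"],s["finger_gap"])
go(s,.5484,.3814,.043)
E
```

```text
[0.68591645 0.14218995 0.14436774] 0.05924978748360279
tool shift [ 14.9 276.2  99.5] tool y yaw 117.1
```

Request:
{"api": "servo_tool", "payload": {"increments": [{"grip": 1,"x": 0,"y": 0,"z": 0,"roll": 0},{"grip": 1,"x": 0,"y": 0,"z": 0,"roll": 0},{"grip": 1,"x": 0,"y": 0,"z": 0,"roll": 0}]}}

```text
clock: 4.72
tcp_pos: [0.6798, 0.1416, 0.1317]
orientation: [-0.001, -0.234, 0.972, 0.0]
wrist_force: [0.4, -0.4, -1.6]
finger_gap: 0.0593
grip_force: 44.5
```

```bash
python3 - <<'E'
from h import *
s,im,C=snap("wrist","w4");print(s["tcp_pos"],s["orientation"].round(4),s["joint_pos"].round(3),s["wrist_force"])
E
```

```text
[0.67978913 0.14159738 0.13173092] [-1.200e-03 -2.344e-01  9.721e-01  2.000e-04] [ 0.09   0.589  0.229  1.214  0.    -0.383] [ 0.35021288 -0.35706413 -1.60244884]
```

View pics/w4.png

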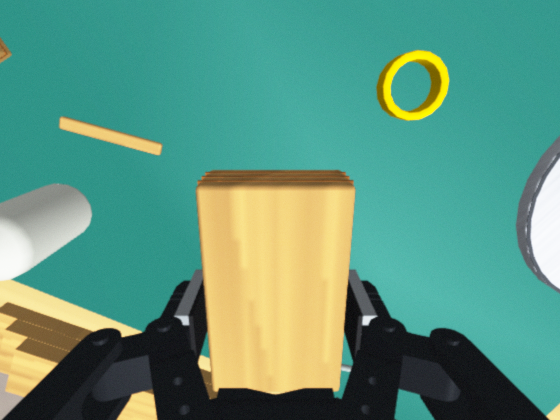

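Held large block: its top is centred at column 276 between the pads, and it is straight. Next I carry it over the turntable.

Request:
{"api": "servo_tool", "payload": {"increments": [{"grip": 1,"x": 1.2,"y": 39,"z": 0,"roll": 0},{"grip": 1,"x": 1.2,"y": 39,"z": 0,"roll": 0},{"grip": 1,"x": 1.2,"y": 39,"z": 0,"roll": 0},{"grip": 1,"x": 1.2,"y": 39,"z": 0,"roll": 0},{"grip": 1,"x": 1.2,"y": 39,"z": 0,"roll": 0}]}}

```text
clock: 5.18
tcp_pos: [0.5846, 0.3134, 0.1311]
orientation: [-0.002, -0.234, 0.972, -0.0]
wrist_force: [0.7, 0.1, -1.3]
finger_gap: 0.0593
grip_force: 44.4
```

Request:
{"api": "servo_tool", "payload": {"increments": [{"grip": 1,"x": 1.2,"y": 39,"z": 0,"roll": 0},{"grip": 1,"x": 1,"y": 39.3,"z": 0,"roll": 0},{"grip": 1,"x": 0,"y": 0,"z": 30,"roll": 0},{"grip": 1,"x": 0,"y": 0,"z": 30,"roll": 0},{"grip": 1,"x": 0,"y": 0,"z": 12,"roll": 0}]}}

```text
clock: 5.6
tcp_pos: [0.545, 0.3808, 0.0554]
orientation: [-0.004, -0.235, 0.972, -0.001]
wrist_force: [0.5, -1.6, -2.9]
finger_gap: 0.0592
grip_force: 44.4
```

Request:
{"api": "servo_tool", "payload": {"increments": [{"grip": 1,"x": 0,"y": 0,"z": 0,"roll": 0},{"grip": 1,"x": 0,"y": 0,"z": 0,"roll": 0},{"grip": 1,"x": 0,"y": 0,"z": 0,"roll": 0}]}}

```text
clock: 5.85
tcp_pos: [0.55, 0.3811, 0.0621]
orientation: [0.001, -0.234, 0.972, 0.0]
wrist_force: [0.4, 0.1, -1.0]
finger_gap: 0.0593
grip_force: 44.4
```

```bash
python3 - <<'E'
from h import *
s=env.get_state();print(s["tcp_pos"],s["wrist_force"])
go(s,.5484,.3814,.046)
E
```

```text
[0.54999126 0.38110958 0.06207978] [ 0.44360966  0.06067389 -0.98231783]
tool shift [ 1.3  1.  16.1] tool y yaw 117.1
```

Request:
{"api": "servo_tool", "payload": {"increments": [{"grip": 1,"x": 1,"y": 1,"z": 4,"roll": 0},{"grip": 1,"x": 0,"y": 0,"z": 3,"roll": 0},{"grip": 1,"x": 0,"y": 0,"z": 0,"roll": 0},{"grip": 1,"x": 0,"y": 0,"z": 0,"roll": 0},{"grip": 1,"x": 0,"y": 0,"z": 0,"roll": 0}]}}

```text
clock: 6.27
tcp_pos: [0.5478, 0.3817, 0.0545]
orientation: [0.0, -0.234, 0.972, 0.0]
wrist_force: [0.2, -0.8, -1.6]
finger_gap: 0.0591
grip_force: 44.4
```

Request:
{"api": "servo_tool", "payload": {"increments": [{"grip": 1,"x": 0,"y": 0,"z": 2,"roll": 0},{"grip": 1,"x": 0,"y": 0,"z": 0,"roll": 0},{"grip": 1,"x": 0,"y": 0,"z": 0,"roll": 0}]}}

```text
clock: 6.52
tcp_pos: [0.5475, 0.3817, 0.0519]
orientation: [-0.0, -0.234, 0.972, -0.0]
wrist_force: [0.5, -0.4, -1.3]
finger_gap: 0.0595
grip_force: 44.4
```

Request:
{"api": "servo_tool", "payload": {"increments": [{"grip": 1,"x": 0,"y": 0,"z": 2,"roll": 0},{"grip": 1,"x": 0,"y": 0,"z": 0,"roll": 0},{"grip": 1,"x": 0,"y": 0,"z": 0,"roll": 0}]}}

```text
clock: 6.77
tcp_pos: [0.5474, 0.3817, 0.0498]
orientation: [-0.0, -0.234, 0.972, -0.0]
wrist_force: [-0.2, 0.8, -1.2]
finger_gap: 0.059
grip_force: 44.4
```

Request:
{"api": "servo_tool", "payload": {"increments": [{"grip": 1,"x": -0.8,"y": 0,"z": 2,"roll": 0},{"grip": 1,"x": 0,"y": 0,"z": 0,"roll": 0},{"grip": 1,"x": 0,"y": 0,"z": 0,"roll": 0}]}}

```text
clock: 7.02
tcp_pos: [0.5482, 0.3821, 0.0479]
orientation: [-0.0, -0.234, 0.972, 0.0]
wrist_force: [0.1, 0.2, -1.8]
finger_gap: 0.059
grip_force: 44.4
```

Request:
{"api": "servo_tool", "payload": {"increments": [{"grip": 1,"x": 0,"y": 0,"z": 2,"roll": 0},{"grip": 1,"x": 0,"y": 0,"z": 0,"roll": 0},{"grip": 1,"x": 0,"y": 0,"z": 0,"roll": 0}]}}

```text
clock: 7.27
tcp_pos: [0.5486, 0.3823, 0.0467]
orientation: [0.001, -0.234, 0.972, 0.0]
wrist_force: [-1.0, -0.6, 2.0]
finger_gap: 0.0593
grip_force: 44.8
```

Request:
{"api": "servo_tool", "payload": {"increments": [{"grip": 0,"x": 0,"y": 0,"z": 0,"roll": 0},{"grip": 0,"x": 0,"y": 0,"z": 0,"roll": 0},{"grip": 0,"x": 0,"y": 0,"z": 0,"roll": 0},{"grip": 0,"x": 0,"y": 0,"z": 0,"roll": 0},{"grip": 0,"x": 0,"y": 0,"z": -15,"roll": 0}]}}

```text
clock: 7.68
tcp_pos: [0.5463, 0.381, 0.058]
orientation: [-0.003, -0.234, 0.972, -0.001]
wrist_force: [-1.0, -0.2, 0.0]
finger_gap: 0.0853
grip_force: 0.0
```

Request:
{"api": "servo_tool", "payload": {"increments": [{"grip": 0,"x": 0,"y": 0,"z": -40,"roll": 0},{"grip": 0,"x": 0,"y": 0,"z": -40,"roll": 0},{"grip": 0,"x": 0,"y": 0,"z": -40,"roll": 0},{"grip": 0,"x": 0,"y": 0,"z": -30,"roll": 0},{"grip": 0,"x": 0,"y": 0,"z": 0,"roll": 0}]}}

```text
clock: 8.1
tcp_pos: [0.5513, 0.3838, 0.2196]
orientation: [0.006, -0.234, 0.972, 0.002]
wrist_force: [0.4, -0.1, 1.3]
finger_gap: 0.0857
grip_force: 0.0
```

Request:
{"api": "servo_tool", "payload": {"increments": [{"grip": 0,"x": 0,"y": 0,"z": 0,"roll": 0},{"grip": 0,"x": 0,"y": 0,"z": 0,"roll": 0},{"grip": 0,"x": 0,"y": 0,"z": 0,"roll": 0}]}}

```text
clock: 8.35
tcp_pos: [0.5474, 0.3817, 0.2091]
orientation: [-0.002, -0.234, 0.972, -0.0]
wrist_force: [0.2, -0.0, -1.0]
finger_gap: 0.0855
grip_force: 0.0
```

```bash
cat >> h.py <<'E'
def stack(C,im,xyz,zt,show=None):
    "top block on plate/stack: wood by saturation, then same as top()"
    K,R,o=C; p=K@R.T@(np.array(xyz)-o); p=(p[:2]/p[2]).round().astype(int)
    h=cv2.cvtColor(im,cv2.COLOR_RGB2HSV); m=((h[...,0]<25)&(h[...,1]>60)).astype(np.uint8)
    m=cv2.morphologyEx(m,cv2.MORPH_OPEN,np.ones((3,3))); m=comp(m,p)
    print("seed",p,"stack",rect(onz(C,cont(m),zt)))
    v=im[:,:,::-1].copy(); cv2.drawContours(v,[cont(m)[:,None]],-1,(0,0,255),1)
    if show: cv2.imwrite(f"pics/{show}.png",v)
    return rect(onz(C,cont(m),zt))
E
python3 - <<'E'
from h import *
s,im,C=snap("wrist","w5"); print(s["clock"],s["tcp_pos"])
stack(C,im,(.5484,.3814,.07),.07,"w5c")
go(s,.6848,-.1235,.19)
E
```

```text
8.35 [0.5474384  0.38165643 0.2090934 ]
seed [274 200] stack (array([543.1, 379.9]), 100.6, 58.9, 27.1)
tool shift [ 107.9 -512.2   19.4] tool y yaw 117.1
```

View pics/w5c.png

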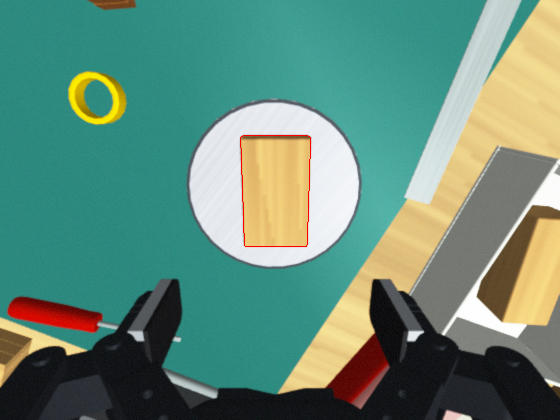

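```bash
python3 - <<'E'
from h import *
s,im,C=snap("wrist","w6"); print(s["clock"],s["tcp_pos"],s["orientation"].round(4))
c=cont(comp(fg(im),(200,183))); P=(onz(C,cv2.convexHull(c)[:,0],.04)*1000).astype(np.float32); print(cv2.minEnclosingCircle(P))
stack(C,im,(.5484,.3814,.07),.07)
go(s,.5484,.3814,.07)
# crude: top-only by brightness
v=cv2.cvtColor(im,cv2.COLOR_RGB2HSV)[...,2][125:255,276]; print(v.tolist())
# far/near edges
for r in (135,138,140,246): print(r,onz(C,(276,r),.07)*1000)
E
```

```text
8.4 [0.54735267 0.38160362 0.2088977 ] [-1.800e-03 -2.344e-01  9.721e-01 -4.000e-04]
((548.3023071289062, 381.0179443359375), 84.44059753417969)
seed [274 200] stack (array([543. , 379.8]), 100.5, 58.9, 27.2)
tool shift [ -1.3  -0.7 138.9] tool y yaw 117.1
[239, 239, 240, 239, 239, 239, 239, 239, 237, 215, 159, 126, 120, 133, 184, 222, 234, 235, 234, 235, 236, 234, 235, 235, 235, 236, 237, 236, 236, 235, 234, 236, 235, 236, 236, 235, 236, 236, 237, 236, 237, 235, 236, 236, 236, 237, 236, 236, 236, 237, 237, 235, 237, 237, 237, 237, 236, 237, 236, 237, 238, 236, 235, 237, 237, 237, 238, 237, 238, 238, 237, 237, 237, 237, 237, 238, 238, 237, 239, 237, 238, 238, 238, 238, 238, 238, 239, 239, 238, 239, 238, 240, 239, 238, 239, 239, 239, 239, 239, 239, 239, 240, 238, 240, 239, 240, 239, 240, 238, 240, 240, 239, 239, 240, 240, 239, 241, 240, 241, 240, 240, 238, 232, 240, 243, 242, 242, 241, 240, 242]
135 [[497.93955343 357.4865382 ]]
138 [[500.10612968 358.59396145]]
140 [[501.55743916 359.33578342]]
246 [[587.34428443 403.18485029]]
```

The block sits about 4 mm off the turntable centre along tool x, because I gripped before the arm had settled. I'll regrasp it and shift it.

Request:
{"api": "servo_tool", "payload": {"increments": [{"grip": 0,"x": 0,"y": 0,"z": 40,"roll": 0},{"grip": 0,"x": 0,"y": 0,"z": 40,"roll": 0},{"grip": 0,"x": 0,"y": 0,"z": 40,"roll": 0},{"grip": 0,"x": 0,"y": 0,"z": 30,"roll": 0},{"grip": 0,"x": 0,"y": 0,"z": 9,"roll": 0}]}}

```text
clock: 8.87
tcp_pos: [0.5438, 0.3797, 0.0447]
orientation: [-0.006, -0.234, 0.972, -0.001]
wrist_force: [-1.3, -1.3, -0.5]
finger_gap: 0.0855
grip_force: 0.0
```

Request:
{"api": "servo_tool", "payload": {"increments": [{"grip": 0,"x": 0,"y": 0,"z": 0,"roll": 0},{"grip": 0,"x": 0,"y": 0,"z": 0,"roll": 0},{"grip": 0,"x": 0,"y": 0,"z": 0,"roll": 0},{"grip": 0,"x": 0,"y": 0,"z": 0,"roll": 0},{"grip": 0,"x": 0,"y": 0,"z": 0,"roll": 0}]}}

```text
clock: 9.28
tcp_pos: [0.5498, 0.383, 0.0546]
orientation: [0.002, -0.234, 0.972, 0.001]
wrist_force: [-0.0, -0.2, 0.5]
finger_gap: 0.0851
grip_force: 0.0
```

Request:
{"api": "servo_tool", "payload": {"increments": [{"grip": 1,"x": 0,"y": 0,"z": 0,"roll": 0},{"grip": 1,"x": 0,"y": 0,"z": 0,"roll": 0},{"grip": 1,"x": 0,"y": 0,"z": 0,"roll": 0},{"grip": 1,"x": 0,"y": 0,"z": 0,"roll": 0},{"grip": 1,"x": 0,"y": 0,"z": 0,"roll": 0}]}}

```text
clock: 9.7
tcp_pos: [0.5488, 0.3824, 0.0532]
orientation: [0.001, -0.234, 0.972, 0.0]
wrist_force: [-0.6, -0.4, 5.6]
finger_gap: 0.0587
grip_force: 44.5
```

Request:
{"api": "servo_tool", "payload": {"increments": [{"grip": 1,"x": 0,"y": 0,"z": -4,"roll": 0},{"grip": 1,"x": -2,"y": 0,"z": 0,"roll": 0},{"grip": 1,"x": -2.4,"y": 0,"z": 0,"roll": 0},{"grip": 1,"x": 0,"y": 0,"z": 0,"roll": 0},{"grip": 1,"x": 0,"y": 0,"z": 0,"roll": 0}]}}

```text
clock: 10.12
tcp_pos: [0.5521, 0.3841, 0.0555]
orientation: [-0.0, -0.234, 0.972, -0.0]
wrist_force: [0.5, -0.1, -1.5]
finger_gap: 0.0588
grip_force: 43.8
```

Request:
{"api": "servo_tool", "payload": {"increments": [{"grip": 1,"x": 0,"y": 0,"z": 2,"roll": 0},{"grip": 1,"x": 0,"y": 0,"z": 2,"roll": 0},{"grip": 1,"x": 0,"y": 0,"z": 0,"roll": 0},{"grip": 1,"x": 0,"y": 0,"z": 0,"roll": 0},{"grip": 1,"x": 0,"y": 0,"z": 0,"roll": 0}]}}

```text
clock: 10.53
tcp_pos: [0.5523, 0.3842, 0.0532]
orientation: [0.0, -0.234, 0.972, 0.0]
wrist_force: [-3.1, -0.1, 6.3]
finger_gap: 0.0592
grip_force: 44.5
```

Request:
{"api": "servo_tool", "payload": {"increments": [{"grip": 0,"x": 0,"y": 0,"z": 0,"roll": 0},{"grip": 0,"x": 0,"y": 0,"z": 0,"roll": 0},{"grip": 0,"x": 0,"y": 0,"z": 0,"roll": 0},{"grip": 0,"x": 0,"y": 0,"z": 0,"roll": 0},{"grip": 0,"x": 0,"y": 0,"z": -15,"roll": 0}]}}

```text
clock: 10.95
tcp_pos: [0.5502, 0.383, 0.0638]
orientation: [-0.003, -0.234, 0.972, -0.001]
wrist_force: [-1.4, -1.4, 0.7]
finger_gap: 0.0854
grip_force: 0.0
```

Request:
{"api": "servo_tool", "payload": {"increments": [{"grip": 0,"x": 0,"y": 0,"z": -40,"roll": 0},{"grip": 0,"x": 0,"y": 0,"z": -40,"roll": 0},{"grip": 0,"x": 0,"y": 0,"z": -40,"roll": 0},{"grip": 0,"x": 0,"y": 0,"z": -25,"roll": 0},{"grip": 0,"x": 0,"y": 0,"z": 0,"roll": 0}]}}

```text
clock: 11.37
tcp_pos: [0.555, 0.3857, 0.2197]
orientation: [0.006, -0.235, 0.972, 0.001]
wrist_force: [0.7, 0.7, 0.0]
finger_gap: 0.0853
grip_force: 0.0
```

Request:
{"api": "servo_tool", "payload": {"increments": [{"grip": 0,"x": 0,"y": 0,"z": 0,"roll": 0},{"grip": 0,"x": 0,"y": 0,"z": 0,"roll": 0},{"grip": 0,"x": 0,"y": 0,"z": 0,"roll": 0},{"grip": 0,"x": 0,"y": 0,"z": 0,"roll": 0},{"grip": 0,"x": 0,"y": 0,"z": 0,"roll": 0}]}}

```text
clock: 11.78
tcp_pos: [0.5515, 0.3838, 0.2103]
orientation: [-0.001, -0.234, 0.972, -0.0]
wrist_force: [0.1, 0.6, 0.2]
finger_gap: 0.0854
grip_force: 0.0
```

```bash
cat >> h.py <<'E'
def edges(C,im,xyz,zt):
    """top-face centre by brightness edges: pixels of wood that are bright (top), rect without opening"""
    K,R,o=C; p=K@R.T@(np.array(xyz)-o); p=(p[:2]/p[2]).round().astype(int)
    h=cv2.cvtColor(im,cv2.COLOR_RGB2HSV); v=np.median(h[p[1]-8:p[1]+9,p[0]-8:p[0]+9,2])
    m=((h[...,0]<25)&(h[...,1]>60)&(h[...,2]>v-30)).astype(np.uint8)
    m=cv2.morphologyEx(comp(m,p),cv2.MORPH_OPEN,np.ones((9,9)))
    r=rect(onz(C,cont(comp(m,p)),zt)); print("seed",p,"top",r); return r
E
python3 - <<'E'
from h import *
s,im,C=snap("wrist","w7"); print(s["clock"],s["tcp_pos"],s["orientation"].round(4))
c=cont(comp(fg(im),(200,183))); P=(onz(C,cv2.convexHull(c)[:,0],.04)*1000).astype(np.float32); print(cv2.minEnclosingCircle(P))
edges(C,im,(.5484,.3814,.07),.07)
E
```

```text
11.7833 [0.5515193  0.38376326 0.21032011] [-1.400e-03 -2.345e-01  9.721e-01 -3.000e-04]
((548.393798828125, 380.9037780761719), 84.37739562988281)
seed [274 194] top (array([548.4, 383. ]), 96.7, 58.2, 27.0)
```

Request:
{"api": "servo_tool", "payload": {"increments": [{"grip": 0,"x": 8.6,"y": -39.5,"z": 0,"roll": 0},{"grip": 0,"x": 8.6,"y": -39.5,"z": 0,"roll": 0},{"grip": 0,"x": 8.6,"y": -39.5,"z": 0,"roll": 0},{"grip": 0,"x": 8.6,"y": -39.5,"z": 0,"roll": 0},{"grip": 0,"x": 8.6,"y": -39.5,"z": 0,"roll": 0}]}}

```text
clock: 12.25
tcp_pos: [0.6039, 0.1871, 0.2116]
orientation: [-0.0, -0.235, 0.972, 0.0]
wrist_force: [0.7, -0.1, 0.1]
finger_gap: 0.0855
grip_force: 0.0
```

Request:
{"api": "servo_tool", "payload": {"increments": [{"grip": 0,"x": 8.6,"y": -39.5,"z": 0,"roll": 0},{"grip": 0,"x": 8.6,"y": -39.5,"z": 0,"roll": 0},{"grip": 0,"x": 8.6,"y": -39.5,"z": 0,"roll": 0},{"grip": 0,"x": 8.6,"y": -39.5,"z": 0,"roll": 0},{"grip": 0,"x": 8.6,"y": -39.5,"z": 0,"roll": 0}]}}

```text
clock: 12.67
tcp_pos: [0.6557, -0.0086, 0.2116]
orientation: [-0.0, -0.234, 0.972, 0.0]
wrist_force: [-0.1, 0.1, -0.7]
finger_gap: 0.0856
grip_force: 0.0
```

Request:
{"api": "servo_tool", "payload": {"increments": [{"grip": 0,"x": 8.6,"y": -39.5,"z": 0,"roll": 0},{"grip": 0,"x": 8.6,"y": -39.5,"z": 0,"roll": 0},{"grip": 0,"x": 8.6,"y": -39.5,"z": 0,"roll": 0},{"grip": 0,"x": 0,"y": 0,"z": 0,"roll": 0},{"grip": 0,"x": 0,"y": 0,"z": 0,"roll": 0}]}}

```text
clock: 13.08
tcp_pos: [0.6866, -0.1267, 0.2105]
orientation: [-0.001, -0.232, 0.973, 0.0]
wrist_force: [0.3, 0.7, -0.5]
finger_gap: 0.0854
grip_force: 0.0
```

Request:
{"api": "servo_tool", "payload": {"increments": [{"grip": 0,"x": 0,"y": 0,"z": 0,"roll": 0},{"grip": 0,"x": 0,"y": 0,"z": 0,"roll": 0},{"grip": 0,"x": 0,"y": 0,"z": 0,"roll": 0},{"grip": 0,"x": 0,"y": 0,"z": 0,"roll": 0},{"grip": 0,"x": 0,"y": 0,"z": 0,"roll": 0}]}}

```text
clock: 13.5
tcp_pos: [0.6868, -0.1225, 0.2124]
orientation: [0.0, -0.235, 0.972, -0.0]
wrist_force: [-0.2, -0.1, 0.7]
finger_gap: 0.0856
grip_force: 0.0
```

```bash
python3 - <<'E'
from h import *
s,im,C=snap("wrist","w8"); print(s["clock"],s["tcp_pos"],s["orientation"].round(4))
c,w,h,a=edges(C,im,(.6848,-.1235,.03),.03); top(C,im,(.6848,-.1235,.03),.03,"w8c")
go(s,c[0]/1000,c[1]/1000,.008,a+90)
E
```

```text
13.5 [ 0.68678088 -0.12251561  0.21243358] [ 2.000e-04 -2.353e-01  9.719e-01 -0.000e+00]
seed [275 184] top (array([ 683.9, -125.1]), 74.4, 45.5, -35.1)
seed [275 184] full (array([ 682.5, -127.3]), 76.5, 51.7, -35.1) top (array([ 684.1, -124.7]), 73.5, 43.8, -35.1)
tool shift [  3.8  -0.9 204.4] tool y yaw 117.2
roll 62.3 shift after roll [  0.9  -3.8 204.4] j6 -0.77
```

View pics/w8c.png

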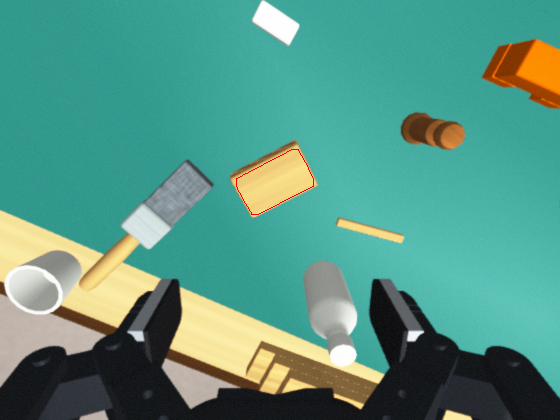

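The middle block is at (275,184) px, (684,-125) mm, yaw -35°. The stick, brush and glue bottle are clear of the fingers.

Request:
{"api": "servo_tool", "payload": {"increments": [{"grip": 0,"x": 0,"y": 0,"z": 0,"roll": 7},{"grip": 0,"x": 0,"y": 0,"z": 0,"roll": 7},{"grip": 0,"x": 0,"y": 0,"z": 0,"roll": 7},{"grip": 0,"x": 0,"y": 0,"z": 0,"roll": 7},{"grip": 0,"x": 0,"y": 0,"z": 0,"roll": 7}]}}

```text
clock: 13.97
tcp_pos: [0.6868, -0.1234, 0.2122]
orientation: [0.0, 0.071, 0.997, 0.0]
wrist_force: [-0.7, -0.0, -0.3]
finger_gap: 0.0856
grip_force: 0.0
```

Request:
{"api": "servo_tool", "payload": {"increments": [{"grip": 0,"x": 0,"y": 0,"z": 0,"roll": 7},{"grip": 0,"x": 0,"y": 0,"z": 0,"roll": 7},{"grip": 0,"x": 0,"y": 0,"z": 0,"roll": 7},{"grip": 0,"x": 1,"y": -3.8,"z": 20,"roll": 6.3},{"grip": 0,"x": 0,"y": 0,"z": 40,"roll": 0}]}}

```text
clock: 14.38
tcp_pos: [0.6876, -0.1276, 0.1579]
orientation: [0.006, 0.304, 0.953, -0.0]
wrist_force: [1.5, -0.6, -0.2]
finger_gap: 0.0855
grip_force: 0.0
```

Request:
{"api": "servo_tool", "payload": {"increments": [{"grip": 0,"x": 0,"y": 0,"z": 40,"roll": 0},{"grip": 0,"x": 0,"y": 0,"z": 40,"roll": 0},{"grip": 0,"x": 0,"y": 0,"z": 0,"roll": 0},{"grip": 0,"x": 0,"y": 0,"z": 0,"roll": 0},{"grip": 0,"x": 0,"y": 0,"z": 0,"roll": 0}]}}

```text
clock: 14.8
tcp_pos: [0.6853, -0.1268, 0.0743]
orientation: [0.001, 0.302, 0.953, 0.0]
wrist_force: [0.7, 0.0, -0.0]
finger_gap: 0.0854
grip_force: 0.0
```

Request:
{"api": "servo_tool", "payload": {"increments": [{"grip": 0,"x": 0,"y": 0,"z": 0,"roll": 0},{"grip": 0,"x": 0,"y": 0,"z": 0,"roll": 0},{"grip": 0,"x": 0,"y": 0,"z": 0,"roll": 0}]}}

```text
clock: 15.05
tcp_pos: [0.6858, -0.1272, 0.0749]
orientation: [0.002, 0.302, 0.953, 0.0]
wrist_force: [-0.3, -0.1, -0.2]
finger_gap: 0.0853
grip_force: 0.0
```

```bash
python3 - <<'E'
from h import *
s,im,C=snap("wrist","w9"); print(s["clock"],s["tcp_pos"],s["orientation"].round(4))
c,w,h,a=edges(C,im,(.684,-.125,.03),.03)
go(s,c[0]/1000,c[1]/1000,.009,a+90)
E
```

```text
15.05 [ 0.68576517 -0.12718139  0.07487012] [2.300e-03 3.022e-01 9.533e-01 1.000e-04]
seed [276 239] top (array([ 683.4, -124.6]), 73.4, 45.8, -35.3)
tool shift [ 3.7  0.6 65.9] tool y yaw 54.8
roll 0.1 shift after roll [ 3.7  0.6 65.9] j6 0.32
```

Request:
{"api": "servo_tool", "payload": {"increments": [{"grip": 0,"x": 3,"y": 0.5,"z": 30,"roll": 0},{"grip": 0,"x": 0,"y": 0,"z": 25,"roll": 0},{"grip": 0,"x": 0,"y": 0,"z": 10,"roll": 0},{"grip": 0,"x": 0,"y": 0,"z": 0,"roll": 0},{"grip": 0,"x": 0,"y": 0,"z": 0,"roll": 0}]}}

```text
clock: 15.52
tcp_pos: [0.6818, -0.1246, 0.0072]
orientation: [-0.0, 0.302, 0.953, 0.0]
wrist_force: [-0.6, -0.1, 0.6]
finger_gap: 0.0854
grip_force: 0.0
```

Request:
{"api": "servo_tool", "payload": {"increments": [{"grip": 0,"x": 0,"y": 0,"z": 0,"roll": 0},{"grip": 0,"x": 0,"y": 0,"z": 0,"roll": 0},{"grip": 0,"x": 0,"y": 0,"z": 0,"roll": 0},{"grip": 0,"x": 0,"y": 0,"z": 0,"roll": 0},{"grip": 0,"x": 0,"y": 0,"z": 0,"roll": 0}]}}

```text
clock: 15.93
tcp_pos: [0.6824, -0.1247, 0.0078]
orientation: [0.001, 0.302, 0.953, 0.0]
wrist_force: [-0.1, -0.3, 0.3]
finger_gap: 0.0856
grip_force: 0.0
```

Request:
{"api": "servo_tool", "payload": {"increments": [{"grip": 1,"x": 0,"y": 0,"z": 0,"roll": 0},{"grip": 1,"x": 0,"y": 0,"z": 0,"roll": 0},{"grip": 1,"x": 0,"y": 0,"z": 0,"roll": 0},{"grip": 1,"x": 0,"y": 0,"z": 0,"roll": 0},{"grip": 1,"x": 0,"y": 0,"z": 0,"roll": 0}]}}

```text
clock: 16.35
tcp_pos: [0.6821, -0.1246, 0.0072]
orientation: [0.0, 0.302, 0.953, 0.0]
wrist_force: [-0.2, 0.4, 1.8]
finger_gap: 0.047
grip_force: 42.9
```

Request:
{"api": "servo_tool", "payload": {"increments": [{"grip": 1,"x": 0,"y": 0,"z": 0,"roll": 0},{"grip": 1,"x": 0,"y": 0,"z": -20,"roll": 0},{"grip": 1,"x": 0,"y": 0,"z": -40,"roll": 0},{"grip": 1,"x": 0,"y": 0,"z": -40,"roll": 0},{"grip": 1,"x": 0,"y": 0,"z": -40,"roll": 0}]}}

```text
clock: 16.77
tcp_pos: [0.681, -0.1243, 0.1475]
orientation: [-0.001, 0.302, 0.953, 0.0]
wrist_force: [0.9, -0.1, -0.4]
finger_gap: 0.0473
grip_force: 42.7
```

Request:
{"api": "servo_tool", "payload": {"increments": [{"grip": 1,"x": 0,"y": 0,"z": -20,"roll": -7},{"grip": 1,"x": 0,"y": 0,"z": 0,"roll": -7},{"grip": 1,"x": 0,"y": 0,"z": 0,"roll": -7},{"grip": 1,"x": 0,"y": 0,"z": 0,"roll": -7},{"grip": 1,"x": 0,"y": 0,"z": 0,"roll": -7}]}}

```text
clock: 17.18
tcp_pos: [0.6817, -0.1245, 0.1669]
orientation: [-0.0, -0.001, 1.0, 0.0]
wrist_force: [-0.3, -0.7, -0.9]
finger_gap: 0.0473
grip_force: 42.7
```

Request:
{"api": "servo_tool", "payload": {"increments": [{"grip": 1,"x": 0,"y": 0,"z": 0,"roll": -7},{"grip": 1,"x": 0,"y": 0,"z": 0,"roll": -7},{"grip": 1,"x": 0,"y": 0,"z": 0,"roll": -7},{"grip": 1,"x": 0,"y": 0,"z": 0,"roll": -6.3},{"grip": 1,"x": 0,"y": 0,"z": 0,"roll": 0}]}}

```text
clock: 17.6
tcp_pos: [0.6816, -0.1245, 0.1665]
orientation: [-0.0, -0.236, 0.972, 0.0]
wrist_force: [0.1, -0.4, -1.0]
finger_gap: 0.047
grip_force: 42.7
```

```bash
python3 - <<'E'
from h import *
s=env.get_state(); print(s["clock"],s["tcp_pos"],s["orientation"].round(4),s["finger_gap"])
go(s,.5484,.383,.2,117)
E
```

```text
17.6 [ 0.68162542 -0.12450833  0.16653475] [-4.000e-04 -2.358e-01  9.718e-01  3.000e-04] 0.04697577137803707
tool shift [-114.1  512.2  -33.2] tool y yaw 117.3
roll 0.3 shift after roll [-111.7  512.7  -33.2] j6 -0.77
```

Request:
{"api": "servo_tool", "payload": {"increments": [{"grip": 1,"x": -8.66,"y": 39.4,"z": 0,"roll": 0},{"grip": 1,"x": -8.66,"y": 39.4,"z": 0,"roll": 0},{"grip": 1,"x": -8.66,"y": 39.4,"z": 0,"roll": 0},{"grip": 1,"x": -8.66,"y": 39.4,"z": 0,"roll": 0},{"grip": 1,"x": -8.66,"y": 39.4,"z": 0,"roll": 0}]}}

```text
clock: 18.02
tcp_pos: [0.6297, 0.0719, 0.1668]
orientation: [-0.0, -0.232, 0.973, 0.0]
wrist_force: [0.8, 0.4, -0.8]
finger_gap: 0.0474
grip_force: 42.7
```

Request:
{"api": "servo_tool", "payload": {"increments": [{"grip": 1,"x": -8.66,"y": 39.4,"z": 0,"roll": 0},{"grip": 1,"x": -8.66,"y": 39.4,"z": 0,"roll": 0},{"grip": 1,"x": -8.66,"y": 39.4,"z": 0,"roll": 0},{"grip": 1,"x": -8.66,"y": 39.4,"z": 0,"roll": 0},{"grip": 1,"x": -8.66,"y": 39.4,"z": 0,"roll": 0}]}}

```text
clock: 18.43
tcp_pos: [0.5785, 0.2673, 0.167]
orientation: [0.0, -0.233, 0.973, 0.0]
wrist_force: [1.1, -0.0, 0.5]
finger_gap: 0.0472
grip_force: 42.7
```

Request:
{"api": "servo_tool", "payload": {"increments": [{"grip": 1,"x": -8.66,"y": 39.4,"z": 0,"roll": 0.3},{"grip": 1,"x": -8.66,"y": 39.4,"z": 0,"roll": 0},{"grip": 1,"x": -8.66,"y": 39.4,"z": 0,"roll": 0},{"grip": 1,"x": 0,"y": 0,"z": 30,"roll": 0},{"grip": 1,"x": 0,"y": 0,"z": 35,"roll": 0}]}}

```text
clock: 18.85
tcp_pos: [0.5501, 0.3872, 0.1046]
orientation: [0.004, -0.233, 0.973, 0.001]
wrist_force: [1.5, -0.3, -0.8]
finger_gap: 0.0473
grip_force: 42.7
```

Request:
{"api": "servo_tool", "payload": {"increments": [{"grip": 1,"x": 0,"y": 0,"z": 15,"roll": 0},{"grip": 1,"x": 0,"y": 0,"z": 0,"roll": 0},{"grip": 1,"x": 0,"y": 0,"z": 0,"roll": 0},{"grip": 1,"x": 0,"y": 0,"z": 0,"roll": 0},{"grip": 1,"x": 0,"y": 0,"z": 0,"roll": 0}]}}

```text
clock: 19.27
tcp_pos: [0.5505, 0.3831, 0.0893]
orientation: [0.002, -0.231, 0.973, 0.001]
wrist_force: [-0.4, -0.6, 0.2]
finger_gap: 0.0473
grip_force: 42.7
```

Request:
{"api": "servo_tool", "payload": {"increments": [{"grip": 1,"x": 0,"y": 0,"z": 0,"roll": 0},{"grip": 1,"x": 0,"y": 0,"z": 0,"roll": 0},{"grip": 1,"x": 0,"y": 0,"z": 0,"roll": 0},{"grip": 1,"x": 0,"y": 0,"z": 0,"roll": 0},{"grip": 1,"x": 0,"y": 0,"z": 0,"roll": 0}]}}

```text
clock: 19.68
tcp_pos: [0.5491, 0.3827, 0.0873]
orientation: [0.0, -0.232, 0.973, 0.0]
wrist_force: [0.3, -0.4, -0.3]
finger_gap: 0.0472
grip_force: 42.7
```

```bash
python3 - <<'E'
from h import *
s=env.get_state(); print(s["clock"],s["tcp_pos"],s["orientation"].round(4),s["finger_gap"])
go(s,.5484,.383,.077,117)
E
```

```text
19.6833 [0.54914196 0.382712   0.0873316 ] [ 2.000e-04 -2.318e-01  9.728e-01  1.000e-04] 0.04715376411072822
tool shift [ 0.5  0.6 10.3] tool y yaw 116.8
roll -0.2 shift after roll [ 0.5  0.6 10.3] j6 0.02
```

Request:
{"api": "servo_tool", "payload": {"increments": [{"grip": 1,"x": 1.7,"y": 0.6,"z": 4,"roll": -0.2},{"grip": 1,"x": 0,"y": 0,"z": 3,"roll": 0},{"grip": 1,"x": 0,"y": 0,"z": 0,"roll": 0},{"grip": 1,"x": 0,"y": 0,"z": 0,"roll": 0},{"grip": 1,"x": 0,"y": 0,"z": 0,"roll": 0}]}}

```text
clock: 20.1
tcp_pos: [0.5471, 0.3825, 0.0798]
orientation: [-0.0, -0.234, 0.972, 0.0]
wrist_force: [-0.2, 0.4, -1.1]
finger_gap: 0.0469
grip_force: 42.7
```

Request:
{"api": "servo_tool", "payload": {"increments": [{"grip": 1,"x": 0,"y": 0,"z": 2,"roll": 0},{"grip": 1,"x": 0,"y": 0,"z": 0,"roll": 0},{"grip": 1,"x": 0,"y": 0,"z": 1.5,"roll": 0},{"grip": 1,"x": 0,"y": 0,"z": 0,"roll": 0},{"grip": 1,"x": 0,"y": 0,"z": 0,"roll": 0}]}}

```text
clock: 20.52
tcp_pos: [0.5474, 0.3826, 0.0772]
orientation: [0.0, -0.234, 0.972, 0.0]
wrist_force: [-0.1, -0.0, 4.4]
finger_gap: 0.0472
grip_force: 43.1
```

Contact at 0.077 as expected. I release, rise and look.

Request:
{"api": "servo_tool", "payload": {"increments": [{"grip": 0,"x": 0,"y": 0,"z": 0,"roll": 0},{"grip": 0,"x": 0,"y": 0,"z": 0,"roll": 0},{"grip": 0,"x": 0,"y": 0,"z": 0,"roll": 0},{"grip": 0,"x": 0,"y": 0,"z": 0,"roll": 0},{"grip": 0,"x": 0,"y": 0,"z": -15,"roll": 0}]}}

```text
clock: 20.93
tcp_pos: [0.5453, 0.3814, 0.0883]
orientation: [-0.003, -0.234, 0.972, -0.001]
wrist_force: [-1.2, -0.4, -0.2]
finger_gap: 0.0854
grip_force: 0.0
```

Request:
{"api": "servo_tool", "payload": {"increments": [{"grip": 0,"x": 0,"y": 0,"z": -40,"roll": 0},{"grip": 0,"x": 0,"y": 0,"z": -40,"roll": 0},{"grip": 0,"x": 0,"y": 0,"z": -40,"roll": 0},{"grip": 0,"x": 0,"y": 0,"z": 0,"roll": 0},{"grip": 0,"x": 0,"y": 0,"z": 0,"roll": 0}]}}

```text
clock: 21.35
tcp_pos: [0.549, 0.3835, 0.2152]
orientation: [0.003, -0.234, 0.972, 0.001]
wrist_force: [-0.2, -0.8, 0.2]
finger_gap: 0.0854
grip_force: 0.0
```

Request:
{"api": "servo_tool", "payload": {"increments": [{"grip": 0,"x": 0,"y": 0,"z": 0,"roll": 0},{"grip": 0,"x": 0,"y": 0,"z": 0,"roll": 0},{"grip": 0,"x": 0,"y": 0,"z": 0,"roll": 0},{"grip": 0,"x": 0,"y": 0,"z": 0,"roll": 0},{"grip": 0,"x": 0,"y": 0,"z": 0,"roll": 0}]}}

```text
clock: 21.77
tcp_pos: [0.5467, 0.3822, 0.2102]
orientation: [-0.001, -0.234, 0.972, -0.0]
wrist_force: [-0.0, -0.7, -0.1]
finger_gap: 0.0856
grip_force: 0.0
```

```bash
python3 - <<'E'
from h import *
s,im,C=snap("wrist","w10"); print(s["clock"],s["tcp_pos"],s["orientation"].round(4))
c=cont(comp(fg(im),(200,183))); P=(onz(C,cv2.convexHull(c)[:,0],.04)*1000).astype(np.float32); print(cv2.minEnclosingCircle(P))
edges(C,im,(.5484,.383,.1),.1)
v=cv2.cvtColor(im,cv2.COLOR_RGB2HSV)
print(v[110:270:2,276,2].tolist(),v[110:270:2,276,1].tolist()); print(v[195,220:340:2,2].tolist())
go(s,.454,-.1286,.2)
cv2.imwrite("pics/w10c.png",cv2.resize(im[100:280,180:370,::-1],None,fx=3,fy=3))
E
```

```text
21.7667 [0.54674656 0.38220598 0.21021131] [-1.100e-03 -2.336e-01  9.723e-01 -2.000e-04]
((548.2799682617188, 380.9234313964844), 84.4127426147461)
seed [275 211] top (array([548.7, 385.7]), 72.8, 47.5, 26.9)
[237, 239, 241, 241, 241, 240, 239, 240, 241, 239, 239, 240, 237, 238, 230, 134, 122, 196, 237, 237, 239, 237, 238, 238, 237, 171, 109, 110, 148, 229, 242, 243, 242, 242, 242, 243, 242, 243, 242, 242, 243, 241, 242, 241, 241, 242, 241, 241, 242, 242, 241, 241, 241, 241, 241, 241, 242, 240, 242, 241, 240, 242, 241, 240, 238, 240, 241, 240, 240, 240, 240, 240, 237, 239, 242, 241, 241, 242, 142, 114] [9, 9, 8, 8, 8, 7, 9, 10, 8, 7, 9, 9, 9, 10, 9, 120, 163, 135, 129, 131, 128, 131, 128, 124, 128, 149, 154, 162, 145, 133, 124, 122, 121, 125, 123, 124, 126, 123, 122, 126, 124, 126, 125, 125, 127, 122, 123, 126, 126, 129, 127, 128, 126, 126, 123, 124, 125, 124, 124, 126, 126, 123, 123, 128, 128, 125, 126, 126, 128, 130, 126, 125, 91, 7, 9, 10, 10, 7, 25, 107]
[237, 239, 240, 240, 236, 236, 238, 241, 241, 239, 216, 224, 232, 168, 216, 225, 233, 229, 226, 227, 228, 231, 235, 235, 234, 236, 239, 242, 242, 241, 240, 239, 238, 239, 238, 238, 236, 238, 238, 238, 237, 232, 229, 222, 229, 243, 244, 244, 244, 245, 244, 246, 245, 246, 246, 246, 247, 248, 249, 248]
tool shift [ 314.6 -412.9   10.9] tool y yaw 117.0
```

View pics/w10c.png

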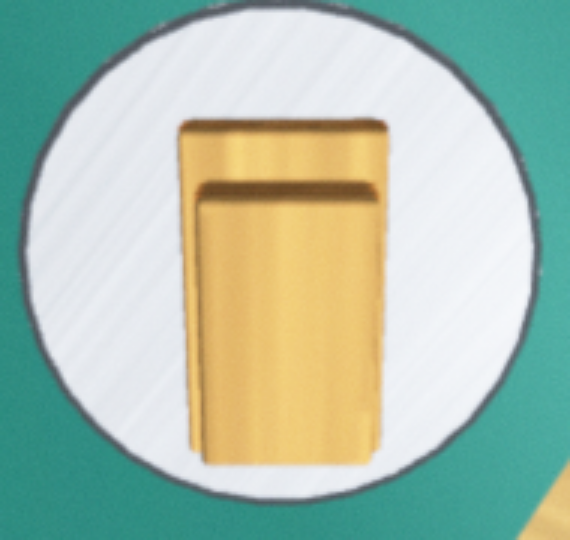

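```bash
python3 - <<'E'
from h import *
s=env.get_state(); 
C=cam("wrist",dict(s))
R=Rq(s["orientation"])
for n,r,z in(("largefar",143.5,.07),("midfarbottom",160.5,.07),("midfartop",166.7,.1),("midneartop",254.5,.1)):
    p=onz(C,(276,r),z)[0]; d=R.T@(np.r_[p,z]-s["tcp_pos"]); print(n,(p*1000).round(1),(d[:2]*1000).round(1))
E
```

```text
largefar [504.1 361.6] [47.3  1.1]
midfarbottom [516.8 368.1] [33.  1.]
midfartop [516.2 367.7] [33.8  1. ]
midneartop [582.5 401.4] [-40.6   0.9]
```

The middle block is straight and within about 2 mm of centre on the large one: the far step measures 14 mm against 12, and it is centred sideways. That is good enough. On to the small block.

Request:
{"api": "servo_tool", "payload": {"increments": [{"grip": 0,"x": 24.2,"y": -31.8,"z": 0,"roll": 0},{"grip": 0,"x": 24.2,"y": -31.8,"z": 0,"roll": 0},{"grip": 0,"x": 24.2,"y": -31.8,"z": 0,"roll": 0},{"grip": 0,"x": 24.2,"y": -31.8,"z": 0,"roll": 0},{"grip": 0,"x": 24.2,"y": -31.8,"z": 0,"roll": 0}]}}

```text
clock: 22.23
tcp_pos: [0.5109, 0.1844, 0.2112]
orientation: [-0.0, -0.234, 0.972, -0.0]
wrist_force: [0.3, -1.3, 0.6]
finger_gap: 0.0853
grip_force: 0.0
```

Request:
{"api": "servo_tool", "payload": {"increments": [{"grip": 0,"x": 24.2,"y": -31.8,"z": 0,"roll": 0},{"grip": 0,"x": 24.2,"y": -31.8,"z": 0,"roll": 0},{"grip": 0,"x": 24.2,"y": -31.8,"z": 0,"roll": 0},{"grip": 0,"x": 24.2,"y": -31.8,"z": 0,"roll": 0},{"grip": 0,"x": 24.2,"y": -31.8,"z": 0,"roll": 0}]}}

```text
clock: 22.65
tcp_pos: [0.4754, -0.0124, 0.2116]
orientation: [0.0, -0.234, 0.972, -0.0]
wrist_force: [0.6, -1.2, -0.4]
finger_gap: 0.0856
grip_force: 0.0
```

Request:
{"api": "servo_tool", "payload": {"increments": [{"grip": 0,"x": 24.2,"y": -31.8,"z": 10,"roll": 0},{"grip": 0,"x": 24.2,"y": -31.8,"z": 10,"roll": 0},{"grip": 0,"x": 24.2,"y": -31.8,"z": 10,"roll": 0},{"grip": 0,"x": 0,"y": 0,"z": 0,"roll": 0},{"grip": 0,"x": 0,"y": 0,"z": 0,"roll": 0}]}}

```text
clock: 23.07
tcp_pos: [0.4539, -0.1305, 0.1809]
orientation: [-0.0, -0.231, 0.973, 0.001]
wrist_force: [0.4, -0.0, 1.1]
finger_gap: 0.0855
grip_force: 0.0
```

Request:
{"api": "servo_tool", "payload": {"increments": [{"grip": 0,"x": 0,"y": 0,"z": 0,"roll": 0},{"grip": 0,"x": 0,"y": 0,"z": 0,"roll": 0},{"grip": 0,"x": 0,"y": 0,"z": 0,"roll": 0},{"grip": 0,"x": 0,"y": 0,"z": 0,"roll": 0},{"grip": 0,"x": 0,"y": 0,"z": 0,"roll": 0}]}}

```text
clock: 23.48
tcp_pos: [0.4552, -0.1276, 0.1818]
orientation: [0.0, -0.235, 0.972, -0.0]
wrist_force: [-0.2, -0.3, 0.7]
finger_gap: 0.0852
grip_force: 0.0
```

```bash
python3 - <<'E'
from h import *
s,im,C=snap("wrist","w11"); print(s["clock"],s["tcp_pos"],s["orientation"].round(4))
c,w,h,a=edges(C,im,(.454,-.1286,.03),.03); top(C,im,(.454,-.1286,.03),.03,"w11c")
go(s,c[0]/1000,c[1]/1000,.008,a+90)
E
```

```text
23.4833 [ 0.45517518 -0.12764154  0.18178906] [ 2.000e-04 -2.347e-01  9.721e-01 -1.000e-04]
seed [275 193] top (array([ 453.1, -128. ]), 52.2, 34.2, 9.1)
seed [275 193] full (array([ 451. , -129.2]), 58.5, 37.4, 9.3) top (array([ 453.2, -127.6]), 51.7, 33.3, 9.2)
tool shift [  2.1   0.7 173.8] tool y yaw 117.1
roll 18.0 shift after roll [  2.2   0.  173.8] j6 -0.92
```

View pics/w11c.png

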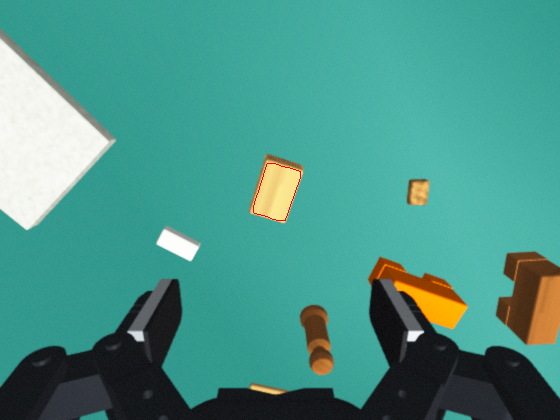

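The small block is at (275,193) px, (453,-128) mm, yaw 9°. The eraser at (178,243) is about 90 mm off, so it is clear.

Request:
{"api": "servo_tool", "payload": {"increments": [{"grip": 0,"x": 0,"y": 0,"z": 0,"roll": 6},{"grip": 0,"x": 0,"y": 0,"z": 0,"roll": 6},{"grip": 0,"x": 2,"y": 0,"z": 20,"roll": 6},{"grip": 0,"x": 0,"y": 0,"z": 40,"roll": 0},{"grip": 0,"x": 0,"y": 0,"z": 40,"roll": 0}]}}

```text
clock: 23.95
tcp_pos: [0.4548, -0.1296, 0.0821]
orientation: [0.002, -0.079, 0.997, -0.001]
wrist_force: [0.7, 0.2, -0.6]
finger_gap: 0.0852
grip_force: 0.0
```

Request:
{"api": "servo_tool", "payload": {"increments": [{"grip": 0,"x": 0,"y": 0,"z": 40,"roll": 0},{"grip": 0,"x": 0,"y": 0,"z": 20,"roll": 0},{"grip": 0,"x": 0,"y": 0,"z": 13,"roll": 0},{"grip": 0,"x": 0,"y": 0,"z": 0,"roll": 0},{"grip": 0,"x": 0,"y": 0,"z": 0,"roll": 0}]}}

```text
clock: 24.37
tcp_pos: [0.4525, -0.1287, 0.0082]
orientation: [-0.001, -0.079, 0.997, 0.0]
wrist_force: [1.3, -0.1, 1.2]
finger_gap: 0.0853
grip_force: 0.0
```

Request:
{"api": "servo_tool", "payload": {"increments": [{"grip": 0,"x": 0,"y": 0,"z": 0,"roll": 0},{"grip": 0,"x": 0,"y": 0,"z": 0,"roll": 0},{"grip": 0,"x": 0,"y": 0,"z": 0,"roll": 0},{"grip": 0,"x": 0,"y": 0,"z": 0,"roll": 0},{"grip": 0,"x": 0,"y": 0,"z": 0,"roll": 0}]}}

```text
clock: 24.78
tcp_pos: [0.4534, -0.1294, 0.0092]
orientation: [0.001, -0.079, 0.997, -0.0]
wrist_force: [0.2, 0.3, -0.4]
finger_gap: 0.0854
grip_force: 0.0
```

Request:
{"api": "servo_tool", "payload": {"increments": [{"grip": 0,"x": 0,"y": 0,"z": 0,"roll": 0},{"grip": 0,"x": 0,"y": 0,"z": 0,"roll": 0},{"grip": 0,"x": 0,"y": 0,"z": 0,"roll": 0},{"grip": 0,"x": 0,"y": 0,"z": 0,"roll": 0},{"grip": 0,"x": 0,"y": 0,"z": 0,"roll": 0}]}}

```text
clock: 25.2
tcp_pos: [0.4528, -0.1292, 0.0085]
orientation: [-0.0, -0.079, 0.997, 0.0]
wrist_force: [-1.1, 0.2, -0.2]
finger_gap: 0.0852
grip_force: 0.0
```

Request:
{"api": "servo_tool", "payload": {"increments": [{"grip": 1,"x": 0,"y": 0,"z": 0,"roll": 0},{"grip": 1,"x": 0,"y": 0,"z": 0,"roll": 0},{"grip": 1,"x": 0,"y": 0,"z": 0,"roll": 0},{"grip": 1,"x": 0,"y": 0,"z": 0,"roll": 0},{"grip": 1,"x": 0,"y": 0,"z": 0,"roll": 0}]}}

```text
clock: 25.62
tcp_pos: [0.4531, -0.1294, 0.0087]
orientation: [0.0, -0.079, 0.997, -0.0]
wrist_force: [1.1, 0.0, 0.5]
finger_gap: 0.0352
grip_force: 40.8
```

Request:
{"api": "servo_tool", "payload": {"increments": [{"grip": 1,"x": 0,"y": 0,"z": 0,"roll": 0},{"grip": 1,"x": 0,"y": 0,"z": 0,"roll": 0},{"grip": 1,"x": 0,"y": 0,"z": -20,"roll": 0},{"grip": 1,"x": 0,"y": 0,"z": -40,"roll": 0},{"grip": 1,"x": 0,"y": 0,"z": -40,"roll": 0}]}}

```text
clock: 26.03
tcp_pos: [0.4509, -0.1283, 0.1081]
orientation: [-0.002, -0.079, 0.997, 0.001]
wrist_force: [0.2, -0.6, -0.6]
finger_gap: 0.0354
grip_force: 40.9
```

Request:
{"api": "servo_tool", "payload": {"increments": [{"grip": 1,"x": 0,"y": 0,"z": -40,"roll": 0},{"grip": 1,"x": 0,"y": 0,"z": -30,"roll": -6},{"grip": 1,"x": 0,"y": 0,"z": -10,"roll": -6},{"grip": 1,"x": 0,"y": 0,"z": 0,"roll": -6},{"grip": 1,"x": 0,"y": 0,"z": 0,"roll": 0}]}}

```text
clock: 26.45
tcp_pos: [0.4534, -0.1294, 0.1896]
orientation: [0.001, -0.235, 0.972, -0.001]
wrist_force: [-0.1, 0.8, -0.6]
finger_gap: 0.0351
grip_force: 40.9
```

```bash
python3 - <<'E'
from h import *
s=env.get_state(); print(s["clock"],s["tcp_pos"],s["orientation"].round(4),s["finger_gap"])
go(s,.5488,.3842,.2,117)
E
```

```text
26.45 [ 0.45337357 -0.12944566  0.18957365] [ 9.000e-04 -2.348e-01  9.720e-01 -7.000e-04] 0.03506661221380426
tool shift [-319.4  413.4  -10.7] tool y yaw 117.2
roll 0.2 shift after roll [-318.2  414.3  -10.7] j6 -0.92
```

Request:
{"api": "servo_tool", "payload": {"increments": [{"grip": 1,"x": -24.6,"y": 31.8,"z": 0,"roll": 0},{"grip": 1,"x": -24.6,"y": 31.8,"z": 0,"roll": 0},{"grip": 1,"x": -24.6,"y": 31.8,"z": 0,"roll": 0},{"grip": 1,"x": -24.6,"y": 31.8,"z": 0,"roll": 0},{"grip": 1,"x": -24.6,"y": 31.8,"z": 0,"roll": 0}]}}

```text
clock: 26.87
tcp_pos: [0.4895, 0.07, 0.1876]
orientation: [-0.001, -0.232, 0.973, 0.0]
wrist_force: [0.9, -0.2, -0.6]
finger_gap: 0.0354
grip_force: 40.9
```

Request:
{"api": "servo_tool", "payload": {"increments": [{"grip": 1,"x": -24.6,"y": 31.8,"z": 0,"roll": 0},{"grip": 1,"x": -24.6,"y": 31.8,"z": 0,"roll": 0},{"grip": 1,"x": -24.6,"y": 31.8,"z": 0,"roll": 0},{"grip": 1,"x": -24.6,"y": 31.8,"z": 0,"roll": 0},{"grip": 1,"x": -24.6,"y": 31.8,"z": 0,"roll": 0}]}}

```text
clock: 27.28
tcp_pos: [0.5268, 0.2677, 0.1873]
orientation: [-0.001, -0.232, 0.973, -0.0]
wrist_force: [1.1, -1.1, -0.6]
finger_gap: 0.0352
grip_force: 40.9
```

Request:
{"api": "servo_tool", "payload": {"increments": [{"grip": 1,"x": -24.6,"y": 31.8,"z": 0,"roll": 0},{"grip": 1,"x": -24.6,"y": 31.8,"z": 0,"roll": 0},{"grip": 1,"x": -24.2,"y": 31.8,"z": 0,"roll": 0},{"grip": 1,"x": 0,"y": 0,"z": 30,"roll": 0},{"grip": 1,"x": 0,"y": 0,"z": 25,"roll": 0}]}}

```text
clock: 27.7
tcp_pos: [0.5503, 0.3875, 0.1324]
orientation: [0.001, -0.234, 0.972, 0.0]
wrist_force: [0.4, -1.2, -0.8]
finger_gap: 0.035
grip_force: 40.9
```

Request:
{"api": "servo_tool", "payload": {"increments": [{"grip": 1,"x": 0,"y": 0,"z": 15,"roll": 0},{"grip": 1,"x": 0,"y": 0,"z": 0,"roll": 0},{"grip": 1,"x": 0,"y": 0,"z": 0,"roll": 0},{"grip": 1,"x": 0,"y": 0,"z": 0,"roll": 0},{"grip": 1,"x": 0,"y": 0,"z": 0,"roll": 0}]}}

```text
clock: 28.12
tcp_pos: [0.5505, 0.3844, 0.1202]
orientation: [0.001, -0.233, 0.972, 0.0]
wrist_force: [0.0, 0.1, -0.3]
finger_gap: 0.0351
grip_force: 40.9
```

Request:
{"api": "servo_tool", "payload": {"increments": [{"grip": 1,"x": 0,"y": 0,"z": 0,"roll": 0},{"grip": 1,"x": 0,"y": 0,"z": 0,"roll": 0},{"grip": 1,"x": 0,"y": 0,"z": 0,"roll": 0},{"grip": 1,"x": 0,"y": 0,"z": 0,"roll": 0},{"grip": 1,"x": 0,"y": 0,"z": 0,"roll": 0}]}}

```text
clock: 28.53
tcp_pos: [0.5497, 0.3842, 0.1189]
orientation: [0.0, -0.234, 0.972, 0.0]
wrist_force: [0.9, 0.4, 0.0]
finger_gap: 0.0354
grip_force: 40.9
```

```bash
python3 - <<'E'
from h import *
s=env.get_state(); print(s["clock"],s["tcp_pos"],s["orientation"].round(4),s["finger_gap"])
go(s,.5488,.3842,.1087,117)
E
```

```text
28.5333 [0.54970354 0.38418218 0.11888469] [ 3.000e-04 -2.335e-01  9.724e-01  1.000e-04] 0.03541303497491218
tool shift [ 0.8  0.4 10.2] tool y yaw 117.0
roll 0.0 shift after roll [ 0.8  0.4 10.2] j6 0.02
```

Request:
{"api": "servo_tool", "payload": {"increments": [{"grip": 1,"x": 0.5,"y": 0.4,"z": 4,"roll": 0},{"grip": 1,"x": 0,"y": 0,"z": 3,"roll": 0},{"grip": 1,"x": 0,"y": 0,"z": 0,"roll": 0},{"grip": 1,"x": 0,"y": 0,"z": 0,"roll": 0},{"grip": 1,"x": 0,"y": 0,"z": 0,"roll": 0}]}}

```text
clock: 28.95
tcp_pos: [0.5489, 0.3842, 0.1113]
orientation: [-0.0, -0.234, 0.972, -0.0]
wrist_force: [-0.2, 0.5, -0.8]
finger_gap: 0.0348
grip_force: 40.9
```

Request:
{"api": "servo_tool", "payload": {"increments": [{"grip": 1,"x": 0,"y": 0,"z": 2,"roll": 0},{"grip": 1,"x": 0,"y": 0,"z": 0,"roll": 0},{"grip": 1,"x": 0,"y": 0,"z": 1.5,"roll": 0},{"grip": 1,"x": 0,"y": 0,"z": 0,"roll": 0},{"grip": 1,"x": 0,"y": 0,"z": 0,"roll": 0}]}}

```text
clock: 29.37
tcp_pos: [0.5491, 0.3844, 0.1087]
orientation: [0.0, -0.234, 0.972, 0.0]
wrist_force: [-1.5, -0.7, 3.4]
finger_gap: 0.035
grip_force: 41.3
```

Request:
{"api": "servo_tool", "payload": {"increments": [{"grip": 0,"x": 0,"y": 0,"z": 0,"roll": 0},{"grip": 0,"x": 0,"y": 0,"z": 0,"roll": 0},{"grip": 0,"x": 0,"y": 0,"z": 0,"roll": 0},{"grip": 0,"x": 0,"y": 0,"z": 0,"roll": 0},{"grip": 0,"x": 0,"y": 0,"z": -15,"roll": 0}]}}

```text
clock: 29.78
tcp_pos: [0.5471, 0.3833, 0.1198]
orientation: [-0.003, -0.234, 0.972, -0.001]
wrist_force: [-1.2, -0.4, -0.4]
finger_gap: 0.0854
grip_force: 0.0
```

Request:
{"api": "servo_tool", "payload": {"increments": [{"grip": 0,"x": 0,"y": 0,"z": -40,"roll": 0},{"grip": 0,"x": 0,"y": 0,"z": -40,"roll": 0},{"grip": 0,"x": 0,"y": 0,"z": -40,"roll": 0},{"grip": 0,"x": 0,"y": 0,"z": 0,"roll": 0},{"grip": 0,"x": 0,"y": 0,"z": 0,"roll": 0}]}}

```text
clock: 30.2
tcp_pos: [0.5506, 0.3852, 0.2467]
orientation: [0.003, -0.234, 0.972, 0.001]
wrist_force: [0.5, -0.0, -1.1]
finger_gap: 0.0856
grip_force: 0.0
```

Request:
{"api": "servo_tool", "payload": {"increments": [{"grip": 0,"x": 0,"y": 0,"z": 0,"roll": 0},{"grip": 0,"x": 0,"y": 0,"z": 0,"roll": 0},{"grip": 0,"x": 0,"y": 0,"z": 0,"roll": 0},{"grip": 0,"x": 0,"y": 0,"z": 0,"roll": 0},{"grip": 0,"x": 0,"y": 0,"z": 0,"roll": 0}]}}

```text
clock: 30.62
tcp_pos: [0.5485, 0.384, 0.2418]
orientation: [-0.001, -0.234, 0.972, -0.0]
wrist_force: [-0.3, -0.1, -0.8]
finger_gap: 0.0852
grip_force: 0.0
```

```bash
python3 - <<'E'
from h import *
s,im,C=snap("wrist","w12"); print(s["clock"],s["tcp_pos"],s["orientation"].round(4))
edges(C,im,(.549,.3844,.13),.13)
go(s,.573,-.017,.25)
cv2.imwrite("pics/w12c.png",cv2.resize(im[100:280,180:370,::-1],None,fx=3,fy=3))
E
```

```text
30.6167 [0.5485186  0.38401978 0.24175054] [-1.100e-03 -2.336e-01  9.723e-01 -3.000e-04]
seed [275 209] top (array([547.9, 387.4]), 51.6, 39.2, 26.9)
tool shift [ 160.4 -368.4   -7.9] tool y yaw 117.0
```

View pics/w12c.png

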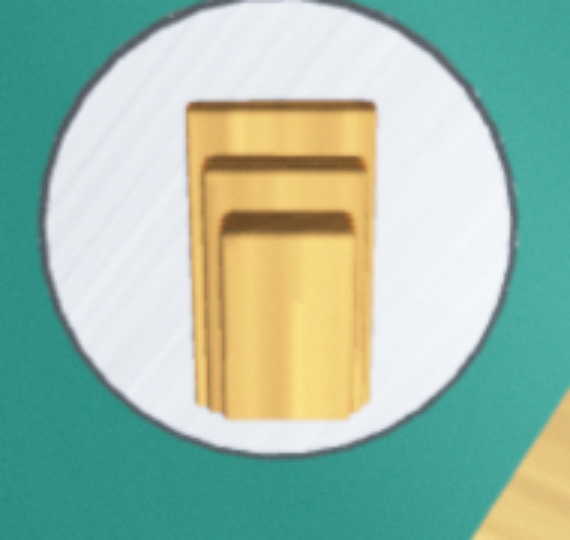

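All three steps are straight and centred to about 1 mm (small block at crop (288,325)). Next, the figure.

Request:
{"api": "servo_tool", "payload": {"increments": [{"grip": 0,"x": 16,"y": -36.8,"z": 0,"roll": 0},{"grip": 0,"x": 16,"y": -36.8,"z": 0,"roll": 0},{"grip": 0,"x": 16,"y": -36.8,"z": 0,"roll": 0},{"grip": 0,"x": 16,"y": -36.8,"z": 0,"roll": 0},{"grip": 0,"x": 16,"y": -36.8,"z": 0,"roll": 0}]}}

```text
clock: 31.08
tcp_pos: [0.5609, 0.1825, 0.2429]
orientation: [-0.0, -0.234, 0.972, 0.0]
wrist_force: [0.8, -0.1, -1.0]
finger_gap: 0.0852
grip_force: 0.0
```

Request:
{"api": "servo_tool", "payload": {"increments": [{"grip": 0,"x": 16,"y": -36.8,"z": 0,"roll": 0},{"grip": 0,"x": 16,"y": -36.8,"z": 0,"roll": 0},{"grip": 0,"x": 16,"y": -36.8,"z": 0,"roll": 0},{"grip": 0,"x": 16,"y": -36.8,"z": 0,"roll": 0},{"grip": 0,"x": 16,"y": -36.8,"z": 0,"roll": 0}]}}

```text
clock: 31.5
tcp_pos: [0.5733, -0.0181, 0.243]
orientation: [0.0, -0.234, 0.972, 0.0]
wrist_force: [0.9, 0.1, -0.0]
finger_gap: 0.0857
grip_force: 0.0
```

Request:
{"api": "servo_tool", "payload": {"increments": [{"grip": 0,"x": 0,"y": 0,"z": 20,"roll": 0},{"grip": 0,"x": 0,"y": 0,"z": 20,"roll": 0},{"grip": 0,"x": 0,"y": 0,"z": 0,"roll": 0},{"grip": 0,"x": 0,"y": 0,"z": 0,"roll": 0},{"grip": 0,"x": 0,"y": 0,"z": 0,"roll": 0}]}}

```text
clock: 31.92
tcp_pos: [0.5738, -0.0159, 0.2038]
orientation: [0.0, -0.234, 0.972, -0.0]
wrist_force: [-0.1, 1.1, 0.1]
finger_gap: 0.0853
grip_force: 0.0
```

Request:
{"api": "servo_tool", "payload": {"increments": [{"grip": 0,"x": 0,"y": 0,"z": 0,"roll": 0},{"grip": 0,"x": 0,"y": 0,"z": 0,"roll": 0},{"grip": 0,"x": 0,"y": 0,"z": 0,"roll": 0},{"grip": 0,"x": 0,"y": 0,"z": 0,"roll": 0},{"grip": 0,"x": 0,"y": 0,"z": 0,"roll": 0}]}}

```text
clock: 32.33
tcp_pos: [0.5738, -0.016, 0.2035]
orientation: [0.0, -0.234, 0.972, -0.0]
wrist_force: [0.2, 0.6, -0.8]
finger_gap: 0.0854
grip_force: 0.0
```

```bash
python3 - <<'E'
from h import *
# small block centre from w12
s0=dict(tcp_pos=np.array([.5485186,.38401978,.24175054]),orientation=np.array([-1.1e-3,-.2336,.9723,-.3e-3]))
C0=cam("wrist",s0)
for n,r,z in(("midfartop",156.7,.1),("smallfarbot",170.7,.1),("smallfartop",178.3,.13),("smallnear",239.7,.13)): print(n,(onz(C0,(276,r),z)*1000).round(1))
s,im,C=snap("wrist","w13"); print(s["clock"],s["tcp_pos"],s["orientation"].round(4))
K,R,o=C
def px(P): p=K@R.T@(np.array(P)-o); return (p[:2]/p[2]).round(1)
b=px((.5735,-.0177,.03)); print("base",b)
m=comp(fg(im),tuple(b.round().astype(int))); c=cont(m)
x,y,w,h=cv2.boundingRect(c); print(x,y,w,h)
# head: fit circle at the far-from-base end
v=im[:,:,::-1].copy(); cv2.drawContours(v,[c[:,None]],-1,(0,0,255),1)
for P in ((.5735,-.0177,0),(.5735,-.0177,.068)): cv2.circle(v,tuple(px(P).round().astype(int).tolist()),2,(255,0,0),-1)
cv2.imwrite("pics/w13c.png",cv2.resize(v[80:300,170:390],None,fx=2.5,fy=2.5))
d=cv2.distanceTransform(m,cv2.DIST_L2,5)
for r in range(y,y+h,6): q=np.flatnonzero(m[r]); print(r,q.min(),q.max(),end="; ")
E
```

```text
midfartop [[515.6 368.4]]
smallfarbot [[526.4 373.9]]
smallfartop [[526.1 373.7]]
smallnear [[572.5 397.2]]
32.3333 [ 0.57379907 -0.01599115  0.20345483] [ 3.000e-04 -2.339e-01  9.723e-01 -1.000e-04]
base [273.5 186.9]
259 165 31 47
165 269 279; 171 261 286; 177 259 288; 183 259 288; 189 261 286; 195 261 287; 201 261 286; 207 264 283;
```

View pics/w13c.png

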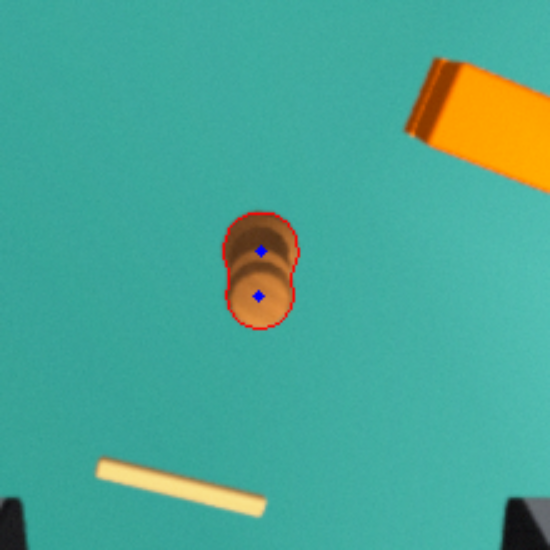

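The figure's head is at crop (260,296) and its foot at (261,249), both within 1 px of the prediction. The orange arch and stick are clear. I descend and grip its body.

Request:
{"api": "servo_tool", "payload": {"increments": [{"grip": 0,"x": 1,"y": -1,"z": 30,"roll": 0},{"grip": 0,"x": 0,"y": 0,"z": 40,"roll": 0},{"grip": 0,"x": 0,"y": 0,"z": 40,"roll": 0},{"grip": 0,"x": 0,"y": 0,"z": 35,"roll": 0},{"grip": 0,"x": 0,"y": 0,"z": 25,"roll": 0}]}}

```text
clock: 32.8
tcp_pos: [0.5713, -0.0172, 0.0298]
orientation: [-0.002, -0.234, 0.972, 0.001]
wrist_force: [-0.1, -0.1, -0.1]
finger_gap: 0.0854
grip_force: 0.0
```

Request:
{"api": "servo_tool", "payload": {"increments": [{"grip": 0,"x": 0,"y": 0,"z": 15,"roll": 0},{"grip": 0,"x": 0,"y": 0,"z": 0,"roll": 0},{"grip": 0,"x": 0,"y": 0,"z": 0,"roll": 0},{"grip": 0,"x": 0,"y": 0,"z": 0,"roll": 0},{"grip": 0,"x": 0,"y": 0,"z": 0,"roll": 0}]}}

```text
clock: 33.22
tcp_pos: [0.5748, -0.0178, 0.0199]
orientation: [0.002, -0.234, 0.972, -0.001]
wrist_force: [0.4, 0.1, -0.1]
finger_gap: 0.0858
grip_force: 0.0
```

Request:
{"api": "servo_tool", "payload": {"increments": [{"grip": 0,"x": 0,"y": 0,"z": 0,"roll": 0},{"grip": 0,"x": 0,"y": 0,"z": 0,"roll": 0},{"grip": 0,"x": 0,"y": 0,"z": 0,"roll": 0},{"grip": 0,"x": 0,"y": 0,"z": 0,"roll": 0},{"grip": 0,"x": 0,"y": 0,"z": 0,"roll": 0}]}}

```text
clock: 33.63
tcp_pos: [0.5733, -0.0176, 0.0183]
orientation: [0.0, -0.234, 0.972, -0.0]
wrist_force: [0.3, 0.7, -0.2]
finger_gap: 0.0856
grip_force: 0.0
```

Request:
{"api": "servo_tool", "payload": {"increments": [{"grip": 0,"x": 0,"y": 0,"z": 0,"roll": 0},{"grip": 0,"x": 0,"y": 0,"z": 0,"roll": 0},{"grip": 0,"x": 0,"y": 0,"z": 0,"roll": 0},{"grip": 0,"x": 0,"y": 0,"z": 0,"roll": 0},{"grip": 0,"x": 0,"y": 0,"z": 0,"roll": 0}]}}

```text
clock: 34.05
tcp_pos: [0.5731, -0.0175, 0.0179]
orientation: [-0.0, -0.234, 0.972, 0.0]
wrist_force: [0.3, 0.8, -0.7]
finger_gap: 0.0851
grip_force: 0.0
```

Request:
{"api": "servo_tool", "payload": {"increments": [{"grip": 1,"x": 0,"y": 0,"z": 0,"roll": 0},{"grip": 1,"x": 0,"y": 0,"z": 0,"roll": 0},{"grip": 1,"x": 0,"y": 0,"z": 0,"roll": 0},{"grip": 1,"x": 0,"y": 0,"z": 0,"roll": 0},{"grip": 1,"x": 0,"y": 0,"z": 0,"roll": 0}], "grip_force": 30}}

```text
clock: 34.47
tcp_pos: [0.5732, -0.0175, 0.018]
orientation: [0.0, -0.234, 0.972, 0.0]
wrist_force: [-1.0, 1.0, -0.1]
finger_gap: 0.0256
grip_force: 0.0
```

Request:
{"api": "servo_tool", "payload": {"increments": [{"grip": 1,"x": 0,"y": 0,"z": 0,"roll": 0},{"grip": 1,"x": 0,"y": 0,"z": 0,"roll": 0},{"grip": 1,"x": 0,"y": 0,"z": 0,"roll": 0},{"grip": 1,"x": 0,"y": 0,"z": 0,"roll": 0}]}}

```text
clock: 34.8
tcp_pos: [0.5733, -0.0176, 0.0181]
orientation: [0.0, -0.234, 0.972, -0.0]
wrist_force: [0.6, -0.2, -0.0]
finger_gap: 0.0233
grip_force: 29.4
```

Request:
{"api": "servo_tool", "payload": {"increments": [{"grip": 1,"x": 0,"y": 0,"z": -15,"roll": 0},{"grip": 1,"x": 0,"y": 0,"z": -30,"roll": 0},{"grip": 1,"x": 0,"y": 0,"z": -40,"roll": 0},{"grip": 1,"x": 0,"y": 0,"z": -40,"roll": 0},{"grip": 1,"x": 0,"y": 0,"z": -40,"roll": 0}]}}

```text
clock: 35.22
tcp_pos: [0.5724, -0.0175, 0.1843]
orientation: [-0.001, -0.234, 0.972, 0.0]
wrist_force: [0.7, -0.5, -0.1]
finger_gap: 0.0233
grip_force: 29.5
```

Request:
{"api": "servo_tool", "payload": {"increments": [{"grip": 1,"x": 0,"y": 0,"z": -25,"roll": 0},{"grip": 1,"x": 0,"y": 0,"z": -5,"roll": 0},{"grip": 1,"x": -6.9,"y": 14.2,"z": 0,"roll": 0},{"grip": 1,"x": -10,"y": 25,"z": 0,"roll": 0},{"grip": 1,"x": -15,"y": 35,"z": 0,"roll": 0}]}}

```text
clock: 35.63
tcp_pos: [0.5679, 0.0618, 0.2123]
orientation: [-0.0, -0.232, 0.973, -0.0]
wrist_force: [-0.7, -0.9, -0.6]
finger_gap: 0.0229
grip_force: 29.5
```

Request:
{"api": "servo_tool", "payload": {"increments": [{"grip": 1,"x": -15,"y": 35,"z": 0,"roll": 0},{"grip": 1,"x": -15,"y": 35,"z": 0,"roll": 0},{"grip": 1,"x": -15,"y": 35,"z": 0,"roll": 0},{"grip": 1,"x": -15,"y": 35,"z": 0,"roll": 0},{"grip": 1,"x": -15,"y": 35,"z": 0,"roll": 0}]}}

```text
clock: 36.05
tcp_pos: [0.5543, 0.2546, 0.212]
orientation: [-0.001, -0.234, 0.972, -0.0]
wrist_force: [0.9, 0.8, -0.1]
finger_gap: 0.0233
grip_force: 29.5
```

Request:
{"api": "servo_tool", "payload": {"increments": [{"grip": 1,"x": -15,"y": 35,"z": 0,"roll": 0},{"grip": 1,"x": -15,"y": 35,"z": 0,"roll": 0},{"grip": 1,"x": -15,"y": 30,"z": 0,"roll": 0},{"grip": 1,"x": -10,"y": 20,"z": 0,"roll": 0},{"grip": 1,"x": 0,"y": 0,"z": 0,"roll": 0}]}}

```text
clock: 36.47
tcp_pos: [0.5483, 0.3893, 0.211]
orientation: [-0.001, -0.236, 0.972, 0.001]
wrist_force: [0.3, 0.2, -0.8]
finger_gap: 0.0233
grip_force: 29.5
```

Request:
{"api": "servo_tool", "payload": {"increments": [{"grip": 1,"x": 0,"y": 0,"z": 20,"roll": 0},{"grip": 1,"x": 0,"y": 0,"z": 20,"roll": 0},{"grip": 1,"x": 0,"y": 0,"z": 20,"roll": 0},{"grip": 1,"x": 0,"y": 0,"z": 5,"roll": 0},{"grip": 1,"x": 0,"y": 0,"z": 0,"roll": 0}]}}

```text
clock: 36.88
tcp_pos: [0.549, 0.3839, 0.1472]
orientation: [-0.001, -0.233, 0.972, -0.0]
wrist_force: [-0.0, -1.2, -0.2]
finger_gap: 0.0232
grip_force: 30.7
```

Request:
{"api": "servo_tool", "payload": {"increments": [{"grip": 1,"x": 0,"y": 0,"z": 0,"roll": 0},{"grip": 1,"x": 0,"y": 0,"z": 0,"roll": 0},{"grip": 1,"x": 0,"y": 0,"z": 0,"roll": 0},{"grip": 1,"x": 0,"y": 0,"z": 0,"roll": 0},{"grip": 1,"x": 0,"y": 0,"z": 0,"roll": 0}]}}

```text
clock: 37.3
tcp_pos: [0.5497, 0.3847, 0.148]
orientation: [-0.0, -0.234, 0.972, 0.0]
wrist_force: [-0.4, -0.7, -0.8]
finger_gap: 0.0231
grip_force: 30.7
```

```bash
python3 - <<'E'
from h import *
s=env.get_state(); print(s["clock"],s["tcp_pos"],s["orientation"].round(4),s["finger_gap"])
go(s,.5493,.3852,.148)
E
```

```text
37.3 [0.54973215 0.38473838 0.1479752 ] [-0.     -0.2336  0.9723  0.    ] 0.02308672339180968
tool shift [ 0.2  0.6 -0. ] tool y yaw 117.0
```

Request:
{"api": "servo_tool", "payload": {"increments": [{"grip": 1,"x": 0,"y": 0.5,"z": 0.7,"roll": 0},{"grip": 1,"x": 0,"y": 0,"z": 0,"roll": 0},{"grip": 1,"x": 0,"y": 0,"z": 0,"roll": 0},{"grip": 1,"x": 0,"y": 0,"z": 0,"roll": 0},{"grip": 1,"x": 0,"y": 0,"z": 0,"roll": 0}]}}

```text
clock: 37.72
tcp_pos: [0.5494, 0.3854, 0.1474]
orientation: [0.0, -0.234, 0.972, 0.0]
wrist_force: [0.0, 0.2, 0.0]
finger_gap: 0.0233
grip_force: 30.7
```

Request:
{"api": "servo_tool", "payload": {"increments": [{"grip": 0,"x": 0,"y": 0,"z": 0,"roll": 0},{"grip": 0,"x": 0,"y": 0,"z": 0,"roll": 0},{"grip": 0,"x": 0,"y": 0,"z": 0,"roll": 0},{"grip": 0,"x": 0,"y": 0,"z": 0,"roll": 0},{"grip": 0,"x": 0,"y": 0,"z": 0,"roll": 0}]}}

```text
clock: 38.13
tcp_pos: [0.5495, 0.3854, 0.1474]
orientation: [0.0, -0.234, 0.972, 0.0]
wrist_force: [-0.4, -0.2, 0.6]
finger_gap: 0.0815
grip_force: 0.0
```

Request:
{"api": "servo_tool", "payload": {"increments": [{"grip": 0,"x": 0,"y": 0,"z": -20,"roll": 0},{"grip": 0,"x": 0,"y": 0,"z": -35,"roll": 0},{"grip": 0,"x": 0,"y": 0,"z": -35,"roll": 0},{"grip": 0,"x": 0,"y": 0,"z": -35,"roll": 0},{"grip": 0,"x": 0,"y": 0,"z": 0,"roll": 0}]}}

```text
clock: 38.55
tcp_pos: [0.5516, 0.3866, 0.281]
orientation: [0.006, -0.234, 0.972, 0.002]
wrist_force: [-0.1, -0.2, 0.8]
finger_gap: 0.0853
grip_force: 0.0
```

Request:
{"api": "servo_tool", "payload": {"increments": [{"grip": 0,"x": 0,"y": 0,"z": 0,"roll": 0},{"grip": 0,"x": 0,"y": 0,"z": 0,"roll": 0},{"grip": 0,"x": 0,"y": 0,"z": 0,"roll": 0},{"grip": 0,"x": 0,"y": 0,"z": 0,"roll": 0},{"grip": 0,"x": 0,"y": 0,"z": 0,"roll": 0}]}}

```text
clock: 38.97
tcp_pos: [0.5489, 0.385, 0.2708]
orientation: [-0.001, -0.234, 0.972, -0.0]
wrist_force: [0.5, -0.5, 0.4]
finger_gap: 0.0854
grip_force: 0.0
```

```bash
python3 - <<'E'
from h import *
s,im,C=snap("wrist","w14"); print(s["clock"],s["tcp_pos"],s["orientation"].round(4))
s2,im2,_=snap("side","s14")
a=cv2.resize(im[100:280,180:370,::-1],(400,379)); b=cv2.resize(im2[290:420,120:270,::-1],(400,347))
a=cv2.copyMakeBorder(a,0,0,0,0,0); b=cv2.copyMakeBorder(b,0,32,0,0,0); cv2.imwrite("pics/c14.png",np.hstack([a,b]))
go(s,.435,.1607,.22)
E
```

```text
38.9667 [0.5488671  0.38503041 0.27079066] [-1.300e-03 -2.336e-01  9.723e-01 -3.000e-04]
tool shift [ 203.2 -148.1   51.3] tool y yaw 117.0
```

View pics/c14.png

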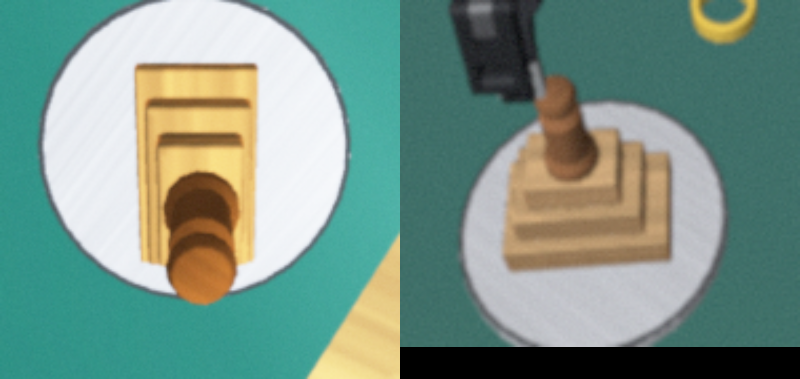

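The figure stands upright, centred on the smallest step (left crop: foot at (202,200); right crop: (570,160)). Now the brown arch, measured numerically.

Request:
{"api": "servo_tool", "payload": {"increments": [{"grip": 0,"x": 29,"y": -21.2,"z": 0,"roll": 0},{"grip": 0,"x": 29,"y": -21.2,"z": 0,"roll": 0},{"grip": 0,"x": 29,"y": -21.2,"z": 0,"roll": 0},{"grip": 0,"x": 29,"y": -21.2,"z": 0,"roll": 0},{"grip": 0,"x": 29,"y": -21.2,"z": 0,"roll": 0}]}}

```text
clock: 39.48
tcp_pos: [0.4672, 0.2237, 0.2718]
orientation: [-0.0, -0.234, 0.972, -0.0]
wrist_force: [0.5, -0.4, 0.3]
finger_gap: 0.0852
grip_force: 0.0
```

Request:
{"api": "servo_tool", "payload": {"increments": [{"grip": 0,"x": 29,"y": -21,"z": 20,"roll": 0},{"grip": 0,"x": 29,"y": -21,"z": 20,"roll": 0},{"grip": 0,"x": 0,"y": 0,"z": 20,"roll": -3.7},{"grip": 0,"x": 0,"y": 0,"z": 0,"roll": 0},{"grip": 0,"x": 0,"y": 0,"z": 0,"roll": 0}]}}

```text
clock: 39.9
tcp_pos: [0.4353, 0.161, 0.2121]
orientation: [-0.001, -0.264, 0.965, 0.0]
wrist_force: [1.0, 0.6, 0.8]
finger_gap: 0.0854
grip_force: 0.0
```

Request:
{"api": "servo_tool", "payload": {"increments": [{"grip": 0,"x": 0,"y": 0,"z": 0,"roll": 0},{"grip": 0,"x": 0,"y": 0,"z": 0,"roll": 0},{"grip": 0,"x": 0,"y": 0,"z": 0,"roll": 0},{"grip": 0,"x": 0,"y": 0,"z": 0,"roll": 0},{"grip": 0,"x": 0,"y": 0,"z": 0,"roll": 0}]}}

```text
clock: 40.32
tcp_pos: [0.4363, 0.1618, 0.2128]
orientation: [0.0, -0.265, 0.964, 0.0]
wrist_force: [0.1, -0.1, -0.2]
finger_gap: 0.0851
grip_force: 0.0
```

```bash
python3 - <<'E'
from h import *
s,im,C=snap("wrist","w15"); print(s["clock"],s["tcp_pos"],s["orientation"].round(4))
P=(.435,.1607,.05)
K,R,o=C; p=K@R.T@(np.array(P)-o); p=(p[:2]/p[2]).round().astype(int)
hsv=cv2.cvtColor(im,cv2.COLOR_RGB2HSV); print("hsv",np.median(hsv[p[1]-5:p[1]+6,p[0]-5:p[0]+6].reshape(-1,3),0))
r1=edges(C,im,P,.05); r2=top(C,im,P,.05)
print(hsv[p[1]-60:p[1]+61:4,p[0],2].tolist(),hsv[p[1],p[0]-60:p[0]+61:4,2].tolist())
go(s,r1[0][0]/1000,r1[0][1]/1000,.016,r1[3]+90)
E
```

```text
40.3167 [0.43632137 0.16175153 0.2127572 ] [ 4.000e-04 -2.652e-01  9.642e-01  0.000e+00]
hsv [ 15. 184. 211.]
seed [275 189] top (array([433.8, 160.8]), 77.0, 27.8, 31.0)
seed [275 189] full (array([431. , 158.5]), 84.1, 30.1, 30.4) top (array([433.7, 161.1]), 77.1, 28.7, 31.4)
[176, 178, 175, 121, 109, 210, 210, 210, 210, 208, 212, 210, 213, 213, 212, 212, 210, 211, 213, 213, 212, 210, 213, 211, 211, 172, 171, 169, 172, 170, 174] [168, 168, 168, 168, 172, 172, 171, 170, 169, 171, 172, 122, 197, 196, 202, 212, 214, 216, 221, 162, 178, 176, 179, 177, 179, 182, 178, 180, 181, 180, 180]
tool shift [  2.8   0.5 196.8] tool y yaw 120.8
roll -0.2 shift after roll [  2.8   0.5 196.8] j6 -0.35
```

Request:
{"api": "servo_tool", "payload": {"increments": [{"grip": 0,"x": 2.6,"y": 0.5,"z": 30,"roll": 0},{"grip": 0,"x": 0,"y": 0,"z": 40,"roll": 0},{"grip": 0,"x": 0,"y": 0,"z": 40,"roll": 0},{"grip": 0,"x": 0,"y": 0,"z": 40,"roll": 0},{"grip": 0,"x": 0,"y": 0,"z": 30,"roll": 0}]}}

```text
clock: 40.78
tcp_pos: [0.4321, 0.1603, 0.0298]
orientation: [-0.001, -0.265, 0.964, 0.0]
wrist_force: [-0.3, 0.6, 0.3]
finger_gap: 0.0853
grip_force: 0.0
```

Request:
{"api": "servo_tool", "payload": {"increments": [{"grip": 0,"x": 0,"y": 0,"z": 15,"roll": 0},{"grip": 0,"x": 0,"y": 0,"z": 0,"roll": 0},{"grip": 0,"x": 0,"y": 0,"z": 0,"roll": 0},{"grip": 0,"x": 0,"y": 0,"z": 0,"roll": 0},{"grip": 0,"x": 0,"y": 0,"z": 0,"roll": 0}]}}

```text
clock: 41.2
tcp_pos: [0.435, 0.1607, 0.019]
orientation: [0.002, -0.265, 0.964, -0.0]
wrist_force: [-0.6, 0.1, -0.6]
finger_gap: 0.0854
grip_force: 0.0
```

Request:
{"api": "servo_tool", "payload": {"increments": [{"grip": 0,"x": 0,"y": 0,"z": 0,"roll": 0},{"grip": 0,"x": 0,"y": 0,"z": 0,"roll": 0},{"grip": 0,"x": 0,"y": 0,"z": 0,"roll": 0},{"grip": 0,"x": 0,"y": 0,"z": 0,"roll": 0},{"grip": 0,"x": 0,"y": 0,"z": 0,"roll": 0}]}}

```text
clock: 41.62
tcp_pos: [0.4335, 0.1604, 0.0176]
orientation: [0.0, -0.265, 0.964, 0.0]
wrist_force: [0.0, 0.2, -0.2]
finger_gap: 0.085
grip_force: 0.0
```

Request:
{"api": "servo_tool", "payload": {"increments": [{"grip": 0,"x": 0,"y": 0,"z": 0,"roll": 0},{"grip": 0,"x": 0,"y": 0,"z": 0,"roll": 0},{"grip": 0,"x": 0,"y": 0,"z": 0,"roll": 0},{"grip": 0,"x": 0,"y": 0,"z": 0,"roll": 0},{"grip": 0,"x": 0,"y": 0,"z": 0,"roll": 0}]}}

```text
clock: 42.03
tcp_pos: [0.4333, 0.1604, 0.0173]
orientation: [-0.0, -0.265, 0.964, 0.0]
wrist_force: [0.0, 0.1, 0.4]
finger_gap: 0.0855
grip_force: 0.0
```

Request:
{"api": "servo_tool", "payload": {"increments": [{"grip": 1,"x": 0,"y": 0,"z": 0,"roll": 0},{"grip": 1,"x": 0,"y": 0,"z": 0,"roll": 0},{"grip": 1,"x": 0,"y": 0,"z": 0,"roll": 0},{"grip": 1,"x": 0,"y": 0,"z": 0,"roll": 0},{"grip": 1,"x": 0,"y": 0,"z": 0,"roll": 0}], "grip_force": 40}}

```text
clock: 42.45
tcp_pos: [0.4335, 0.1604, 0.0175]
orientation: [0.0, -0.265, 0.964, 0.0]
wrist_force: [-0.2, 0.4, -1.5]
finger_gap: 0.0295
grip_force: 39.7
```

Request:
{"api": "servo_tool", "payload": {"increments": [{"grip": 1,"x": 0,"y": 0,"z": 0,"roll": 0},{"grip": 1,"x": 0,"y": 0,"z": 0,"roll": 0},{"grip": 1,"x": 0,"y": 0,"z": 0,"roll": 0}]}}

```text
clock: 42.7
tcp_pos: [0.4335, 0.1604, 0.0175]
orientation: [0.0, -0.265, 0.964, 0.0]
wrist_force: [0.0, -0.6, 1.3]
finger_gap: 0.0293
grip_force: 39.9
```

Request:
{"api": "servo_tool", "payload": {"increments": [{"grip": 1,"x": 0,"y": 0,"z": -15,"roll": 0},{"grip": 1,"x": 0,"y": 0,"z": -30,"roll": 0},{"grip": 1,"x": 0,"y": 0,"z": -40,"roll": 0},{"grip": 1,"x": 0,"y": 0,"z": -40,"roll": 0},{"grip": 1,"x": 0,"y": 0,"z": -40,"roll": 0}]}}

```text
clock: 43.12
tcp_pos: [0.4324, 0.1602, 0.1836]
orientation: [-0.001, -0.265, 0.964, 0.0]
wrist_force: [1.0, 0.8, -0.4]
finger_gap: 0.03
grip_force: 39.6
```

Request:
{"api": "servo_tool", "payload": {"increments": [{"grip": 1,"x": 8,"y": -38.3,"z": -25,"roll": 0},{"grip": 1,"x": 8,"y": -38.3,"z": 0,"roll": 0},{"grip": 1,"x": 8,"y": -38.3,"z": 0,"roll": 0},{"grip": 1,"x": 8,"y": -38.3,"z": 0,"roll": 0},{"grip": 1,"x": 8,"y": -38.3,"z": 0,"roll": 0}]}}

```text
clock: 43.53
tcp_pos: [0.4956, -0.0225, 0.2049]
orientation: [0.0, -0.265, 0.964, 0.0]
wrist_force: [1.3, 0.5, -1.8]
finger_gap: 0.0296
grip_force: 39.9
```

Request:
{"api": "servo_tool", "payload": {"increments": [{"grip": 1,"x": 8,"y": -38.3,"z": 0,"roll": 0},{"grip": 1,"x": 8,"y": -38.3,"z": 0,"roll": 0},{"grip": 1,"x": 8,"y": -38.3,"z": 0,"roll": 0},{"grip": 1,"x": 8,"y": -38.3,"z": 0,"roll": 0},{"grip": 1,"x": 8,"y": -38.3,"z": 0,"roll": 0}]}}

```text
clock: 43.95
tcp_pos: [0.5589, -0.2078, 0.2042]
orientation: [-0.0, -0.265, 0.964, 0.0]
wrist_force: [0.3, 0.0, -1.3]
finger_gap: 0.0296
grip_force: 39.9
```

Request:
{"api": "servo_tool", "payload": {"increments": [{"grip": 1,"x": 8,"y": -38.3,"z": 0,"roll": 0},{"grip": 1,"x": 8,"y": -38.3,"z": 0,"roll": 0},{"grip": 1,"x": 8,"y": -38.3,"z": 0,"roll": 0},{"grip": 1,"x": 0,"y": 0,"z": 0,"roll": 0},{"grip": 1,"x": 0,"y": 0,"z": 0,"roll": 0}]}}

```text
clock: 44.37
tcp_pos: [0.5966, -0.3191, 0.2024]
orientation: [-0.001, -0.263, 0.965, 0.001]
wrist_force: [-0.2, 1.2, -0.6]
finger_gap: 0.0294
grip_force: 40.1
```

Request:
{"api": "servo_tool", "payload": {"increments": [{"grip": 1,"x": 0,"y": 0,"z": 0,"roll": 0},{"grip": 1,"x": 0,"y": 0,"z": 0,"roll": 0},{"grip": 1,"x": 0,"y": 0,"z": 0,"roll": 0},{"grip": 1,"x": 0,"y": 0,"z": 0,"roll": 0},{"grip": 1,"x": 0,"y": 0,"z": 0,"roll": 0}]}}

```text
clock: 44.78
tcp_pos: [0.5971, -0.3159, 0.2055]
orientation: [0.0, -0.266, 0.964, -0.0]
wrist_force: [-0.7, 0.1, -0.1]
finger_gap: 0.0296
grip_force: 40.1
```

```bash
python3 - <<'E'
from h import *
s,im,C=snap("wrist","w16"); print(s["clock"],s["tcp_pos"],s["orientation"].round(4),s["finger_gap"])
K,R,o=C; p=K@R.T@(np.array((.522,-.367,.018))-o); p=(p[:2]/p[2]).round().astype(int); print(p)
hsv=cv2.cvtColor(im,cv2.COLOR_RGB2HSV); print(hsv[p[1],p[0]])
m=((hsv[...,1]<45)&(hsv[...,2]>170)).astype(np.uint8); m=cv2.morphologyEx(m,cv2.MORPH_OPEN,np.ones((5,5)))
c=cont(comp(m,p)); print(cv2.boundingRect(c),cv2.contourArea(c)); r=rect(onz(C,c,.018)); print(r)
print(cv2.approxPolyDP(cv2.convexHull(c),8,True)[:,0].tolist())
q=hsv[max(0,p[1]-110):p[1]+110:4,p[0]]; print(q[:,2].tolist())
go(s,r[0][0]/1000,r[0][1]/1000,.038,69+90)
E
```

```text
44.7833 [ 0.59707671 -0.31593217  0.20551545] [ 3.000e-04 -2.655e-01  9.641e-01 -3.000e-04] 0.029563423205049677
[269  89]
[ 43   7 247]
(174, 0, 192, 182) 19999.0
(array([ 520.9, -366.3]), 129.1, 129.0, -20.7)
[[300, 0], [365, 101], [259, 181], [174, 75], [254, 0]]
[243, 245, 243, 244, 245, 245, 241, 241, 243, 244, 245, 247, 244, 242, 247, 244, 246, 248, 248, 246, 244, 246, 247, 243, 245, 244, 248, 246, 245, 245, 243, 243, 243, 245, 244, 244, 245, 245, 244, 246, 245, 245, 246, 246, 242, 159, 157, 159, 134, 97]
tool shift [ 91.3  -4.2 167.5] tool y yaw 120.8
roll -38.2 shift after roll [ 74.3  53.2 167.5] j6 -1.14
```

The board measures 129 x 129 mm, centred at (521,-366), yaw -21°.

Request:
{"api": "servo_tool", "payload": {"increments": [{"grip": 1,"x": 30.4,"y": -1.4,"z": 0,"roll": 0},{"grip": 1,"x": 30.4,"y": -1.4,"z": 0,"roll": 0},{"grip": 1,"x": 30.4,"y": -1.4,"z": 0,"roll": 0},{"grip": 1,"x": 0,"y": 0,"z": 20,"roll": -6.4},{"grip": 1,"x": 0,"y": 0,"z": 20,"roll": -6.4}]}}

```text
clock: 45.25
tcp_pos: [0.5203, -0.369, 0.1666]
orientation: [0.001, -0.372, 0.928, -0.002]
wrist_force: [1.0, 0.8, -0.6]
finger_gap: 0.0297
grip_force: 40.1
```

Request:
{"api": "servo_tool", "payload": {"increments": [{"grip": 1,"x": 0,"y": 0,"z": 20,"roll": -6.4},{"grip": 1,"x": 0,"y": 0,"z": 20,"roll": -6.4},{"grip": 1,"x": 0,"y": 0,"z": 20,"roll": -6.4},{"grip": 1,"x": 0,"y": 0,"z": 20,"roll": -6.4},{"grip": 1,"x": 0,"y": 0,"z": 20,"roll": 0}]}}

```text
clock: 45.67
tcp_pos: [0.5209, -0.3669, 0.0643]
orientation: [0.0, -0.569, 0.822, -0.0]
wrist_force: [0.4, -0.6, -1.0]
finger_gap: 0.0295
grip_force: 40.1
```

Request:
{"api": "servo_tool", "payload": {"increments": [{"grip": 1,"x": 0,"y": 0,"z": 15,"roll": 0},{"grip": 1,"x": 0,"y": 0,"z": 0,"roll": 0},{"grip": 1,"x": 0,"y": 0,"z": 0,"roll": 0},{"grip": 1,"x": 0,"y": 0,"z": 0,"roll": 0},{"grip": 1,"x": 0,"y": 0,"z": 0,"roll": 0}]}}

```text
clock: 46.08
tcp_pos: [0.5217, -0.3679, 0.0515]
orientation: [0.0, -0.567, 0.823, -0.001]
wrist_force: [0.3, 0.7, -1.2]
finger_gap: 0.0292
grip_force: 40.1
```

Request:
{"api": "servo_tool", "payload": {"increments": [{"grip": 1,"x": 0,"y": 0,"z": 0,"roll": 0},{"grip": 1,"x": 0,"y": 0,"z": 0,"roll": 0},{"grip": 1,"x": 0,"y": 0,"z": 0,"roll": 0},{"grip": 1,"x": 0,"y": 0,"z": 0,"roll": 0},{"grip": 1,"x": 0,"y": 0,"z": 0,"roll": 0}]}}

```text
clock: 46.5
tcp_pos: [0.5208, -0.3673, 0.0499]
orientation: [0.0, -0.567, 0.824, -0.0]
wrist_force: [-0.1, -0.1, -0.9]
finger_gap: 0.0295
grip_force: 40.1
```

```bash
python3 - <<'E'
from h import *
s=env.get_state(); print(s["clock"],s["tcp_pos"],s["orientation"].round(4),s["finger_gap"])
go(s,.5209,-.3663,.0355,69.3+90)
E
```

```text
46.5 [ 0.52078689 -0.36726164  0.04993062] [ 1.000e-04 -5.673e-01  8.235e-01 -1.000e-04] 0.029536725021156056
tool shift [-0.9  0.2 14.4] tool y yaw 159.1
roll -0.2 shift after roll [-0.9  0.2 14.4] j6 -1.95
```

Request:
{"api": "servo_tool", "payload": {"increments": [{"grip": 1,"x": -0.5,"y": 0,"z": 5,"roll": 0},{"grip": 1,"x": 0,"y": 0,"z": 4,"roll": 0},{"grip": 1,"x": 0,"y": 0,"z": 2,"roll": 0},{"grip": 1,"x": 0,"y": 0,"z": 0,"roll": 0},{"grip": 1,"x": 0,"y": 0,"z": 0,"roll": 0}]}}

```text
clock: 46.92
tcp_pos: [0.5206, -0.3665, 0.0382]
orientation: [-0.0, -0.567, 0.824, 0.0]
wrist_force: [0.3, 0.2, -1.2]
finger_gap: 0.0296
grip_force: 40.1
```

Request:
{"api": "servo_tool", "payload": {"increments": [{"grip": 1,"x": 0,"y": 0,"z": 2,"roll": 0},{"grip": 1,"x": 0,"y": 0,"z": 0,"roll": 0},{"grip": 1,"x": 0,"y": 0,"z": 1.5,"roll": 0},{"grip": 1,"x": 0,"y": 0,"z": 0,"roll": 0},{"grip": 1,"x": 0,"y": 0,"z": 0,"roll": 0}]}}

```text
clock: 47.33
tcp_pos: [0.5211, -0.3669, 0.0355]
orientation: [0.0, -0.567, 0.824, -0.0]
wrist_force: [-0.9, -0.2, -0.1]
finger_gap: 0.0296
grip_force: 40.3
```

Request:
{"api": "servo_tool", "payload": {"increments": [{"grip": 1,"x": 0,"y": 0,"z": 0.4,"roll": 0},{"grip": 1,"x": 0,"y": 0,"z": 0,"roll": 0},{"grip": 0,"x": 0,"y": 0,"z": 0,"roll": 0},{"grip": 0,"x": 0,"y": 0,"z": 0,"roll": 0},{"grip": 0,"x": 0,"y": 0,"z": 0,"roll": 0}]}}

```text
clock: 47.75
tcp_pos: [0.5207, -0.3666, 0.0345]
orientation: [-0.0, -0.567, 0.824, 0.0]
wrist_force: [-0.1, -0.1, -1.0]
finger_gap: 0.0649
grip_force: 0.0
```

Request:
{"api": "servo_tool", "payload": {"increments": [{"grip": 0,"x": 0,"y": 0,"z": 0,"roll": 0},{"grip": 0,"x": 0,"y": 0,"z": 0,"roll": 0},{"grip": 0,"x": 0,"y": 0,"z": -15,"roll": 0},{"grip": 0,"x": 0,"y": 0,"z": -35,"roll": 0},{"grip": 0,"x": 0,"y": 0,"z": -35,"roll": 0}]}}

```text
clock: 48.17
tcp_pos: [0.5195, -0.3656, 0.1187]
orientation: [-0.001, -0.567, 0.824, 0.002]
wrist_force: [0.9, -1.0, 0.4]
finger_gap: 0.0853
grip_force: 0.0
```

Request:
{"api": "servo_tool", "payload": {"increments": [{"grip": 0,"x": 0,"y": 0,"z": -35,"roll": 0},{"grip": 0,"x": 0,"y": 0,"z": -35,"roll": 0},{"grip": 0,"x": 0,"y": 0,"z": -35,"roll": 0},{"grip": 0,"x": 0,"y": 0,"z": 0,"roll": 0},{"grip": 0,"x": 0,"y": 0,"z": 0,"roll": 0}]}}

```text
clock: 48.58
tcp_pos: [0.5221, -0.3678, 0.2278]
orientation: [0.001, -0.567, 0.824, -0.003]
wrist_force: [-0.7, 0.4, -1.0]
finger_gap: 0.0854
grip_force: 0.0
```

Request:
{"api": "servo_tool", "payload": {"increments": [{"grip": 0,"x": 0,"y": 0,"z": 0,"roll": 0},{"grip": 0,"x": 0,"y": 0,"z": 0,"roll": 0},{"grip": 0,"x": 0,"y": 0,"z": 0,"roll": 0},{"grip": 0,"x": 0,"y": 0,"z": 0,"roll": 0},{"grip": 0,"x": 0,"y": 0,"z": 0,"roll": 0}]}}

```text
clock: 49.0
tcp_pos: [0.5205, -0.3664, 0.2236]
orientation: [-0.0, -0.567, 0.824, 0.001]
wrist_force: [0.9, -0.6, -0.1]
finger_gap: 0.0853
grip_force: 0.0
```

```bash
python3 - <<'E'
from h import *
s,im,C=snap("wrist","w17"); print(s["clock"],s["tcp_pos"],s["orientation"].round(4))
r1=edges(C,im,(.521,-.3665,.068),.068)
hsv=cv2.cvtColor(im,cv2.COLOR_RGB2HSV)
m=(hsv[...,0]>75)&(hsv[...,0]<100)&(hsv[...,1]>90)
c=cont(comp(cv2.morphologyEx((~m).astype(np.uint8),cv2.MORPH_OPEN,np.ones((5,5))),(275,190))); print("board",rect(onz(C,c,.018)))
# glue and stack from side/scene
_,a,CS=snap("scene","sc17"); _,b,CD=snap("side","si17")
A,B=cv2.imread("pics/scene0.png")[:,:,::-1],cv2.imread("pics/side0.png")[:,:,::-1]
for n,x,y,(u0,u1,v0,v1) in (("glueS",A,a,(215,252,235,295)),("glueD",B,b,(182,210,150,205))):
    print(n,"diff",np.abs(x[v0:v1,u0:u1].astype(int)-y[v0:v1,u0:u1]).mean())
def dark(im,box):
    u0,u1,v0,v1=box; h=cv2.cvtColor(im,cv2.COLOR_RGB2HSV)[v0:v1,u0:u1]
    m=((h[...,0]<20)&(h[...,1]>130)&(h[...,2]<190)).astype(np.uint8); c=cont(m); x,y,w,hh=cv2.boundingRect(c); return x+u0,y+v0,w,hh
print("figure S",dark(a,(400,500,170,290)),"D",dark(b,(140,250,290,420)))
for n,Cx in (("S",CS),("D",CD)):
    K,R,o=Cx
    for z in (.13,.21): p=K@R.T@(np.array((.5493,.3852,z))-o); print(n,z,(p[:2]/p[2]).round(1))
E
```

```text
49.0 [ 0.52050292 -0.36640058  0.22359968] [-2.000e-04 -5.673e-01  8.235e-01  1.100e-03]
seed [274 193] top (array([ 521.5, -365.8]), 76.9, 29.3, 69.0)
board (array([ 520.6, -367.3]), 130.3, 129.5, -21.0)
glueS diff 7.7037537537537535
glueD diff 4.71969696969697
figure S (453, 195, 24, 37) D (171, 320, 22, 38)
S 0.13 [460.2 226.6]
S 0.21 [473.1 195.9]
D 0.13 [184.7 347.7]
D 0.21 [177.4 321.4]
```

```bash
python3 -c "
from workcell import env
print(env.hand_in())"
```

```text
the job is handed in; nothing more can be done
None
```

The job is handed in at about 49 s. The three-step plinth is on the turntable with the figure upright on top, the brown arch stands on the board within about 2 mm of its middle, and the glue bottle was not touched. The large and middle blocks are each about 2 mm off centre.

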